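# Make the five-place tin tapper ready for a run

### The arm

A 6-joint arm with a two-finger parallel gripper is mounted at the origin on the work surface; the furniture and walls round the work are solid. World frame = base frame: x ahead of the robot, y to its left, z up, the work surface at z = 0. Lengths are in mm, angles in rad, forces in N, time in s.
With the tool pointing down it reaches from about 350 to 775 mm from the base axis. Payload 7.3 kg.
Tool frame: the origin (TCP) lies at the very end of the fingers, on their centre line; the grasp point (between the pads) lies 19 mm behind it; z points along the fingers, y is the line along which they close (so a half turn about z gives the same grasp; the last joint's range is limited). The gripper opens to 92 mm and grips with 3 to 60 N. Pads are 19 mm wide; open, the fingers measure 130 mm over their backs; the gripper's body (75 mm by 190 mm) begins 47 mm behind the grasp point.
Start: joints at [0.996, 0.342, 1.524, -0, 1.275, -0.146], TCP at [218.273, 477.495, 226.741] pointing down, gripper open.
Joint ranges: [-2.53, 2.53], [-0.77, 2.02], [0.04, 2.7], [-1, 4.14], [0.28, 2.66], [-3.11, 3.11]. Speed limits (rad/s): [2.57, 2.57, 3.14, 3.14, 3.14, 3.14].

### API

Orientations are given as [roll, pitch, yaw] about the fixed x, y, z axes, in that order (R = Rz(yaw) Ry(pitch) Rx(roll)).
In Python, from plant import bot gives the robot as it stands.
- The arm moves only by the tool jog_arm, never from a script. Its argument "targets" is a list of rows, each an object with "xyz": the shift along the tool's x, y, z as a fraction of full scale, a list of three; "spin": the turn about the tool's z as a fraction of full scale. In form: [{"xyz": [x, y, z], "spin": spin}, ...]. A call has exactly 10 rows; each row shifts and turns the commanded pose from where the row before left it, along the tool's axes as they then stand; what a row does not reach is not made up. Full scale, the value 1, is 80 mm for a shift and 0.1 rad for a turn. A row lasts 1/8 s, in which the tool goes at most 62.5 mm and 10.7 degrees, less where a joint would pass 70% of its speed; a pose out of reach is approached as far as the arm can. A call with a number of a shift or a turn outside -1 to 1 is refused whole. A call with a gripper value outside its range is refused whole. "gripper" is the opening in per cent of the stroke, from 0 (shut) to 100 (fully open), set as the call begins (left out, the last holds). The fingers move at their own pace and stop on an object; the grip force is fixed at half the most. Time passes only in rows, so rows that do not move let the fingers close, or fill a call up. It gives the time, the measured TCP pose, the force, the opening and the grip force at its end, in the units of the state.
- bot.get_obs(): the state, without advancing time (a new reading comes with each control period).
- bot.capture(name): name is "side" or "top"; returns the picture (400x640x3 uint8, blue, green, red); there is no depth.
- bot.get_calibration(name): a dict with "vfov" (degrees; the focal length in pixels is half the picture's height over the tangent of half this angle, whatever the lens; pixels are square), "cx", "cy" (the principal point, pixels), "eye" and "rotation" of the camera in the world. Camera axes: x right, y down, z forward; pixel columns grow to the right and rows downward; lengths in mm; the calibration is good to about 2 mm. A picture is of the moment at which its call begins. get_calibration takes no time and is no camera call.
- bot.close_job(): hands the job in; it is judged then, once.
The state is a dict: "time": time; "joint_positions": joint angles; "dq": joint speeds; "tau": joint torques, N m; "tool_pos": TCP position; "tcp_rot": TCP orientation; "contact_force": force on the tool from outside, world axes, zero at the start; "moment": the same for the moment, N m; "grip_width": finger opening in mm; "finger_force": force on a finger pad.
Only numpy, scipy, OpenCV 4.12 (cv2) and the standard library are available. Lean on these libraries where they do the work, as an engineer would, in place of code of your own. Each camera call takes 0.05 s, during which the arm holds its last target. There are 200 camera calls.

### The job

Make the five-place tin tapper ready for a run of deep tins: stand every shallow tin that has got onto it upright in the return tray, and stand each deep tin that is waiting on the bench upright and centred on a free rubber pad. With the stylus, not with the fingers, set the recessed rockers (some may have been left on) so that exactly the places that carry a deep tin are on and all others are off, put the stylus back in its holster, and leave the other things on the bench alone.

Things in the scene. Friction and masses are not known exactly. Their poses are not given: they have to be found in the camera images.
- tray_in (a point): return tray: plain grey plastic, 110 x 210 mm outside, walls 3 mm thick and 12 mm high, fixed to the bench left of the tapper, empty at the start. This point: middle of its inner floor, 3 mm above the bench; x along its short side, y along its long side, z up. Three shallow tins fit side by side along y. A 0.14 m high bag sealer stands in front of it.
- holster (a point): mouth of the stylus holster: a black block 44 x 44 mm at the right end of the console with an upright round hole 17 mm across and 58 mm deep. This point: centre of the mouth, 75 mm above the bench; axes as in place_1. It lies 81 mm to the right (-y) of rocker_3_mid. The console, 51 mm high, reaches 46 mm to the front and back of the rockers' line, 72 mm to the left and 104 mm to the right of rocker 3.
- stylus_grip (a point): stylus: a black rod 148 mm long, 40 g, standing tip down in the holster at the start, on the floor of the hole. Handle a round bar of 14 mm; below it a 12 mm long cone, then a steel pin 6 mm across, 16 mm long; on top a pommel 19 mm across, 10 mm high. This point: on its axis where it is best gripped, 120 mm above the tip, 18 mm below the pommel. z runs from the tip up.
- rocker_3_mid (a point): rocker bank: five grey rockers 24 mm apart along y in a recess of the console, in front of the left half of the platform: rocker 1 at the left (+48 mm) to 5 at the right, in the order of the places. Each 32 mm long in x, 13 mm wide, between 4 mm fences (20 mm apart) 51 mm high. This point: middle of rocker 3, its hinge and upper face when level, 41 mm above the bench. Axes as in place_1.
- place_1 (a point): place 1 of the five-place tin tapper: a blue unit with a steel platform 52 mm above the bench, 386 mm wide, 84 mm deep, with a lip 10 mm high and 3 mm thick all round. Places 1 to 5 stand in a row from left (+y) to right, 74 mm apart, each a flush black rubber pad 66 mm across. This point: centre of the pad, on its surface; x points to the far side, y to the left along the row, z up.
- rocker_1 (a joint): tilt of rocker 1, rad; it snaps to -0.24 or +0.24. About +0.24: the far end, which bears a white line, is down and place 1 is ON. About -0.24: the near end is down and place 1 is OFF. To flip it, push the raised end (10 mm from the middle, about 3 mm higher than the middle) straight down some 6 mm; it takes 3 to 4 N, then snaps over.
- place_2 (a point): place 2, as place_1: centre of the second pad from the left, on its surface; same axes. It and its rocker are marked with 2 small dots in a row.
- rocker_2 (a joint): tilt of rocker 2, as rocker_1: +0.24 place 2 is ON (far end, with white line, down), -0.24 it is OFF (near end down).
- place_3 (a point): place 3, as place_1: centre of the third (middle) pad from the left, on its surface; same axes. It and its rocker are marked with 3 small dots in a row.
- rocker_3 (a joint): tilt of rocker 3, as rocker_1: +0.24 place 3 is ON (far end, with white line, down), -0.24 it is OFF (near end down).
- place_4 (a point): place 4, as place_1: centre of the fourth pad from the left, on its surface; same axes. It and its rocker are marked with 4 small dots in a row.
- rocker_4 (a joint): tilt of rocker 4, as rocker_1: +0.24 place 4 is ON (far end, with white line, down), -0.24 it is OFF (near end down).
- place_5 (a point): place 5, as place_1: centre of the fifth (rightmost) pad from the left, on its surface; same axes. It and its rocker are marked with 5 small dots in a row.
- rocker_5 (a joint): tilt of rocker 5, as rocker_1: +0.24 place 5 is ON (far end, with white line, down), -0.24 it is OFF (near end down).
- tin_1_mid (a point): deep sample tin: round, plain aluminium, knurled screw lid, 60 mm across and 46 mm high, about 0.13 kg. This point: its centre, 23 mm above its base; z up its axis. It already stands on a place of the tapper.
- tin_2_mid (a point): deep sample tin: round, plain aluminium, knurled screw lid, 60 mm across and 46 mm high, about 0.13 kg. This point: its centre, 23 mm above its base; z up its axis. It already stands on a place of the tapper.
- tin_3_mid (a point): deep sample tin: round, plain aluminium, knurled screw lid, 60 mm across and 46 mm high, about 0.13 kg. This point: its centre, 23 mm above its base; z up its axis. May be absent; if present it waits on the bench in front of the right half of the tapper.
- tin_4_mid (a point): deep sample tin: round, plain aluminium, knurled screw lid, 60 mm across and 46 mm high, about 0.13 kg. This point: its centre, 23 mm above its base; z up its axis. May be absent; if present it waits on the bench in front of the right half of the tapper.
- shallow_1_mid (a point): shallow sample tin: as the deep ones (round, plain aluminium, knurled screw lid, 60 mm across) but only 28 mm high, about 0.08 kg; may be absent. This point: its centre, 14 mm above its base; z up its axis. If present it stands on a place of the tapper among the deep tins.
- shallow_2_mid (a point): shallow sample tin: as the deep ones (round, plain aluminium, knurled screw lid, 60 mm across) but only 28 mm high, about 0.08 kg; may be absent. This point: its centre, 14 mm above its base; z up its axis. If present it stands on a place of the tapper among the deep tins.
- shallow_3_mid (a point): shallow sample tin: as the deep ones (round, plain aluminium, knurled screw lid, 60 mm across) but only 28 mm high, about 0.08 kg; may be absent. This point: its centre, 14 mm above its base; z up its axis. If present it stands on a place of the tapper among the deep tins.
- dropper_mid (a point): bystander: small brown dropper bottle, 33 mm across, 102 mm high, at the far right of the bench; centre, half-way up. Leave it alone. Beyond it to the right stands a 0.36 m high grinder (about x 0.31 to 0.59, y below -0.33): pass it well above or clear of it.
- pill_jar_mid (a point): bystander: brown jar with a ribbed white cap, 50 mm across, 90 mm high, left of the return tray; centre, half-way up. Leave it alone.

How it is judged (in metres and radians):
At the end, for the whole second after the job is handed in: Every deep tin upright within 15 mm of a pad's centre, that pad's rocker on (over 0.15 rad); every other rocker off (under -0.15); shallow tins upright in the tray; stylus in the holster, tip 45 mm or more down the hole, tilt under 0.2 rad (((horizontal distance between tin_1_mid and place_1 below 0.015 m and value of joint rocker_1 above 0.15 rad) or (horizontal distance between tin_1_mid and place_2 below 0.015 m and value of joint rocker_2 above 0.15 rad) or (horizontal distance between tin_1_mid and place_3 below 0.015 m and value of joint rocker_3 above 0.15 rad) or (horizontal distance between tin_1_mid and place_4 below 0.015 m and value of joint rocker_4 above 0.15 rad) or (horizontal distance between tin_1_mid and place_5 below 0.015 m and value of joint rocker_5 above 0.15 rad)) and z of tin_1_mid in the frame of place_1 between 0.017 and 0.03 m and angle between each of tin_1_mid, tin_2_mid, tin_3_mid, tin_4_mid, shallow_1_mid, shallow_2_mid, shallow_3_mid's own z axis and vertical below 0.1 rad and ((horizontal distance between tin_2_mid and place_1 below 0.015 m and value of joint rocker_1 above 0.15 rad) or (horizontal distance between tin_2_mid and place_2 below 0.015 m and value of joint rocker_2 above 0.15 rad) or (horizontal distance between tin_2_mid and place_3 below 0.015 m and value of joint rocker_3 above 0.15 rad) or (horizontal distance between tin_2_mid and place_4 below 0.015 m and value of joint rocker_4 above 0.15 rad) or (horizontal distance between tin_2_mid and place_5 below 0.015 m and value of joint rocker_5 above 0.15 rad)) and z of tin_2_mid in the frame of place_1 between 0.017 and 0.03 m and ((horizontal distance between tin_3_mid and place_1 below 0.015 m and value of joint rocker_1 above 0.15 rad) or (horizontal distance between tin_3_mid and place_2 below 0.015 m and value of joint rocker_2 above 0.15 rad) or (horizontal distance between tin_3_mid and place_3 below 0.015 m and value of joint rocker_3 above 0.15 rad) or (horizontal distance between tin_3_mid and place_4 below 0.015 m and value of joint rocker_4 above 0.15 rad) or (horizontal distance between tin_3_mid and place_5 below 0.015 m and value of joint rocker_5 above 0.15 rad)) and z of tin_3_mid in the frame of place_1 between 0.017 and 0.03 m and ((horizontal distance between tin_4_mid and place_1 below 0.015 m and value of joint rocker_1 above 0.15 rad) or (horizontal distance between tin_4_mid and place_2 below 0.015 m and value of joint rocker_2 above 0.15 rad) or (horizontal distance between tin_4_mid and place_3 below 0.015 m and value of joint rocker_3 above 0.15 rad) or (horizontal distance between tin_4_mid and place_4 below 0.015 m and value of joint rocker_4 above 0.15 rad) or (horizontal distance between tin_4_mid and place_5 below 0.015 m and value of joint rocker_5 above 0.15 rad)) and z of tin_4_mid in the frame of place_1 between 0.017 and 0.03 m and (value of joint rocker_1 below -0.15 rad or horizontal distance between any of tin_1_mid, tin_2_mid, tin_3_mid, tin_4_mid and place_1 below 0.015 m) and (value of joint rocker_2 below -0.15 rad or horizontal distance between any of tin_1_mid, tin_2_mid, tin_3_mid, tin_4_mid and place_2 below 0.015 m) and (value of joint rocker_3 below -0.15 rad or horizontal distance between any of tin_1_mid, tin_2_mid, tin_3_mid, tin_4_mid and place_3 below 0.015 m) and (value of joint rocker_4 below -0.15 rad or horizontal distance between any of tin_1_mid, tin_2_mid, tin_3_mid, tin_4_mid and place_4 below 0.015 m) and (value of joint rocker_5 below -0.15 rad or horizontal distance between any of tin_1_mid, tin_2_mid, tin_3_mid, tin_4_mid and place_5 below 0.015 m) and x of shallow_1_mid in the frame of tray_in between -0.035 and 0.035 m and y of shallow_1_mid in the frame of tray_in between -0.085 and 0.085 m and z of shallow_1_mid in the frame of tray_in between 0.008 and 0.02 m and x of shallow_2_mid in the frame of tray_in between -0.035 and 0.035 m and y of shallow_2_mid in the frame of tray_in between -0.085 and 0.085 m and z of shallow_2_mid in the frame of tray_in between 0.008 and 0.02 m and x of shallow_3_mid in the frame of tray_in between -0.035 and 0.035 m and y of shallow_3_mid in the frame of tray_in between -0.085 and 0.085 m and z of shallow_3_mid in the frame of tray_in between 0.008 and 0.02 m and horizontal distance between stylus_grip and holster below 0.02 m and z of stylus_grip in the frame of holster below 0.075 m and angle between stylus_grip's own z axis and vertical below 0.2 rad); the robot touches nothing.
It fails at once if the dropper bottle is pushed more than 3 cm or knocked over (distance of dropper_mid from where it was at the start of the episode above 0.03 m).
It fails at once if the brown jar is pushed more than 3 cm or knocked over (distance of pill_jar_mid from where it was at the start of the episode above 0.03 m).
It fails at once if a rocker is worked with the fingers (contact force between the fingers and rocker_1 above 1 N or contact force between the fingers and rocker_2 above 1 N or contact force between the fingers and rocker_3 above 1 N or contact force between the fingers and rocker_4 above 1 N or contact force between the fingers and rocker_5 above 1 N).
Of shallow_1, shallow_2, shallow_3 only 2 to 3 are there at a start; the rules pass over those that are not, and their reading is None.
Of tin_3, tin_4 only 1 to 2 are there at a start; the rules pass over those that are not, and their reading is None.
At some moment in a run one of tin_1, tin_2, shallow_1, shallow_2, shallow_3 may be knocked a few centimetres aside while the robot is not near it.
It also fails if it takes over 210 s, if anything falls off the work surface, if the arm or the gripper's body presses on something with over 40 N, if the wrist force passes 120 N, or if a joint passes its speed limit or range.

## Working session

There is one attempt and no reset: what is moved stays moved. The work goes in short steps, Python scripts to look and compute and a tool call to move; the robot and the scene stay as the last step left them, time stands still between calls to the robot, and variables do not carry over. Pictures are saved under pics/ and viewed, at most 14 in all, crops included, and the job is handed in when it is done.

Besides the shell and the picture viewer there is one more tool, called after "Request:" by a JSON object that holds its "api" and its "payload". jog_arm: Moves the arm, as the interface text tells. Shift numbers are shares of 80 mm and turn numbers shares of 0.1 rad, none past 1 either way. Its arguments: {"type":"object","properties":{"targets":{"type":"array","items":{"type":"object","properties":{"xyz":{"type":"array","items":{"type":"number"}},"spin":{"type":"number"}}}},"gripper":{"type":"number"}},"required":["targets"]}

```bash
mkdir -p pics; ls
python3 - <<'E'
from plant import bot
import cv2
o=bot.get_obs(); print(o)
for n in("top","side"):
    print(n,bot.get_calibration(n)); cv2.imwrite(f"pics/{n}0.png",bot.capture(n))
E
```

```text
pics
{'time': 0.0, 'joint_positions': array([ 9.95997886e-01,  3.42712371e-01,  1.52500248e+00,  8.31450029e-06,
        1.27540551e+00, -1.46007898e-01]), 'dq': array([ 0.00095831, -0.00047165, -0.00081432,  0.00251622, -0.00165545,
        0.00028029]), 'tau': array([-2.34065956e-03, -4.31260943e+01, -2.44219494e+01,  7.15523330e-02,
        5.61645732e-02, -9.53702670e-05]), 'tool_pos': array([218.03983135, 477.13844572, 226.05541404]), 'tcp_rot': array([-3.14008236e+00, -2.30130815e-04,  2.71279951e+00]), 'contact_force': array([-0.19399466, -0.59806691,  0.74989675]), 'moment': array([ 0.03098376, -0.01080944, -0.00143479]), 'finger_force': 0.0, 'grip_width': 91.78208126775694}
top {'vfov': 46.10335053074414, 'cx': 317.2153431352134, 'cy': 201.4017422787001, 'eye': array([ 356.17286681,  133.0683615 , 1647.64639526]), 'rotation': array([-3.04736844, -0.01715316, -1.54616367])}
side {'vfov': 49.81597649880496, 'cx': 320.7001377504304, 'cy': 203.51823705047056, 'eye': array([1161.40979643,   53.02858672, 1088.75837254]), 'rotation': array([-2.54772161,  0.01301287,  1.43174811])}
```

View pics/top0.png

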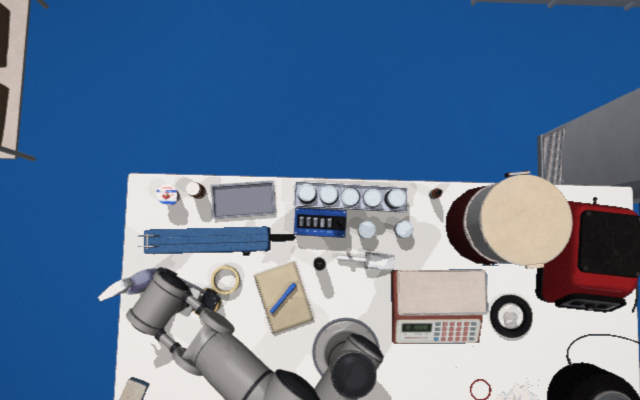

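View pics/side0.png

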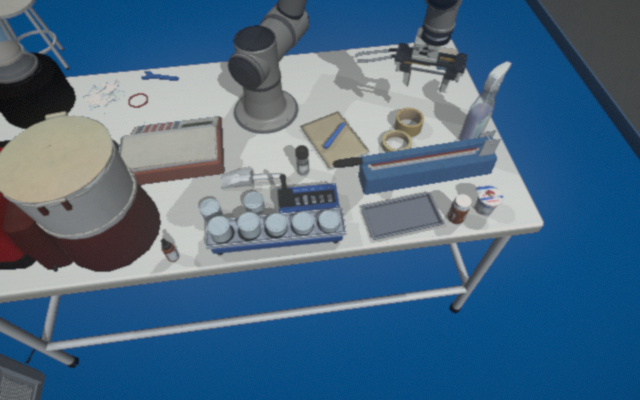

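The top view shows five tins on the platform at (307,193) to (397,199), and two waiting at (367,229) and (404,229). The tray is at (244,200) and the rockers are near (320,223). I'll enlarge both views.

```bash
cat > h.py <<'E'
import numpy as np, cv2
from plant import bot
from scipy.spatial.transform import Rotation as R
def cam(n):
    c=bot.get_calibration(n); f=200/np.tan(np.radians(c["vfov"]/2))
    return f,c["cx"],c["cy"],np.array(c["eye"]),R.from_euler("xyz",c["rotation"]).as_matrix()
def ray(n,u,v,z):
    f,cx,cy,e,M=cam(n); d=M@np.array([(u-cx)/f,(v-cy)/f,1]); return e+d*(z-e[2])/d[2]
def proj(n,p):
    f,cx,cy,e,M=cam(n); q=M.T@(np.array(p,float)-e); return np.array([cx+f*q[0]/q[2],cy+f*q[1]/q[2]])
def crop(n,x,y,w,h,s,name,img=None):
    im=bot.capture(n) if img is None else img
    c=cv2.resize(im[y:y+h,x:x+w],None,fx=s,fy=s,interpolation=cv2.INTER_CUBIC)
    for g in range((x+9)//10*10,x+w,10): cv2.line(c,((g-x)*s,0),((g-x)*s,4 if g%50 else 10),(0,0,255),1)
    for g in range((y+9)//10*10,y+h,10): cv2.line(c,(0,(g-y)*s),(4 if g%50 else 10,(g-y)*s),(0,0,255),1)
    cv2.imwrite("pics/"+name,c)
E
python3 - <<'E'
from h import *
t=cv2.imread("pics/top0.png"); s=cv2.imread("pics/side0.png")
crop("top",290,170,130,75,6,"t1.png",t)
crop("side",195,170,155,85,5,"s1.png",s)
for n,u,v,z in[("top",307,193,90),("top",397,199,90),("top",367,229,46),("top",404,229,46),("top",244,200,3)]:print(u,v,ray(n,u,v,z).round())
E
```

```text
307 193 [531. 145.  90.]
397 199 [ 519. -156.   90.]
367 229 [418. -63.  46.]
404 229 [ 421. -189.   46.]
244 200 [510. 366.   3.]
```

View pics/t1.png

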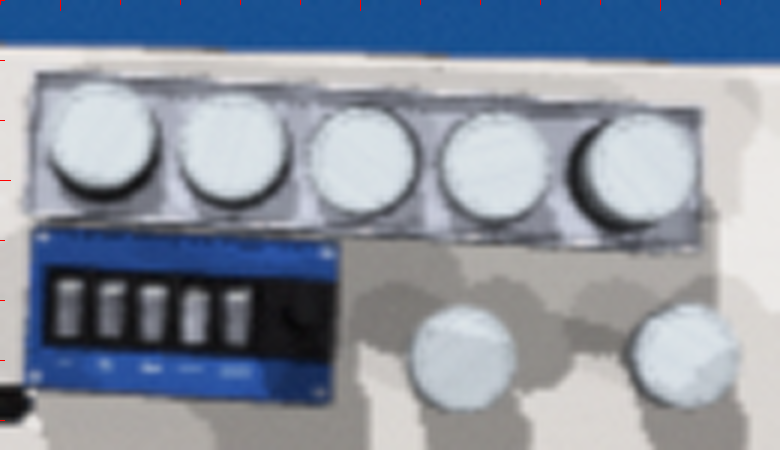

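View pics/s1.png

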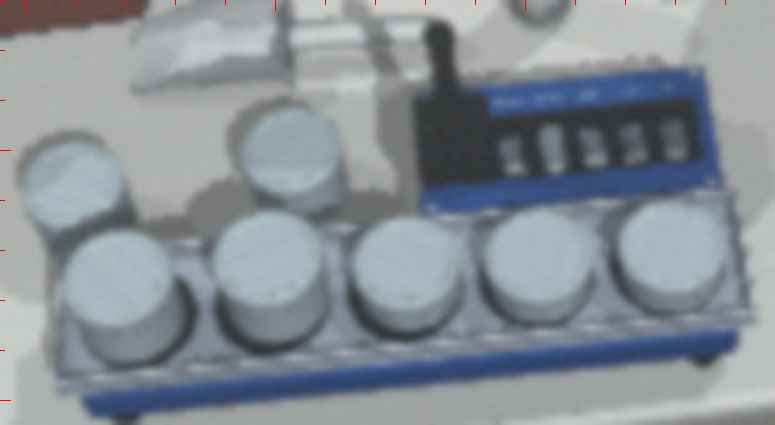

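Side view: places 5 and 4 (at left) carry deep tins, and 3, 2 and 1 look shallow. I'll confirm the heights by triangulation and fit the tapper's pose. I'll also enlarge the rockers.

Run:
```python
from h import *
from scipy.optimize import least_squares
T=lambda a:(a[0]/6+290,a[1]/6+170); S=lambda a:(a[0]/5+195,a[1]/5+170)
top=[(103,136),(234,147),(364,159),(495,166),(641,166),(463,358),(686,355)]
sid=[(672,243),(540,250),(408,260),(270,258),(120,277),(292,150),(75,183)]
for a,b in zip(top,sid):
    r=least_squares(lambda p:np.r_[proj("top",p)-T(a),proj("side",p)-S(b)],[500,0,70])
    print(r.x.round(1),round(r.cost,2))
C=np.array([(37,72),(702,107),(697,248),(27,215)])
W=np.array([ray("top",*T(c),62) for c in C]); print(W.round(1))
loc=np.array([(42,193),(42,-193),(-42,-193),(-42,193)])
f=lambda p:(np.c_[np.cos(p[2])*loc[:,0]-np.sin(p[2])*loc[:,1]+p[0],np.sin(p[2])*loc[:,0]+np.cos(p[2])*loc[:,1]+p[1]]-W[:,:2]).ravel()
r=least_squares(f,[500,0,0]);print("tapper",r.x.round(3),r.fun.round(1))
x,y,t=r.x
for i in range(5):print("place",i+1,(x-np.sin(t)*(148-74*i)).round(1),(y+np.cos(t)*(148-74*i)).round(1))
# console corners z51, rockers z41
print("console",[ray("top",*T(c),51)[:2].round(1).tolist() for c in [(35,225),(340,243),(330,404),(25,385)]])
print("rock",[ray("top",*T(c),41)[:2].round(1).tolist() for c in [(69,308),(110,311),(152,314),(195,316),(237,317)]])
print("holster stylus top",ray("top",*T((300,317)),165).round(1))
crop("top",294,208,54,30,14,"t2.png",cv2.imread("pics/top0.png"))
crop("side",275,180,70,35,11,"s2.png",cv2.imread("pics/side0.png"))
print("tray",[ray("top",*c,15)[:2].round(1).tolist() for c in[(212,186),(273,181),(275,213),(214,219)]])
```

```text
[534.6 148.7  74.6] 1.47
[530.   75.5  77. ] 1.66
[525.1   2.5  76. ] 1.76
[521.4 -70.6  89.7] 1.02
[ 523.1 -151.5   92.1] 1.08
[416.1 -60.5  40. ] 0.98
[ 420.8 -188.    39.9] 0.99
[[ 571.   182.7   62. ]
 [ 561.2 -195.4   62. ]
 [ 480.8 -193.1   62. ]
 [ 489.6  186.    62. ]]
tapper [ 5.25635e+02 -4.91700e+00 -2.50000e-02] [ 1.4  4.2  1.6 -3.5 -2.  -3.7 -1.1  3. ]
place 1 529.4 143.0
place 2 527.5 69.1
place 3 525.6 -4.9
place 4 523.8 -78.9
place 5 521.9 -152.9
console [[484.9, 181.7], [479.2, 8.2], [387.8, 12.2], [394.2, 184.7]]
rock [[438.8, 161.3], [437.7, 137.9], [436.6, 113.9], [436.1, 89.4], [436.1, 65.4]]
holster stylus top [430.8  37.5 165. ]
tray [[555.4, 477.0], [578.7, 265.3], [466.8, 254.6], [440.5, 464.9]]
```

View pics/t2.png

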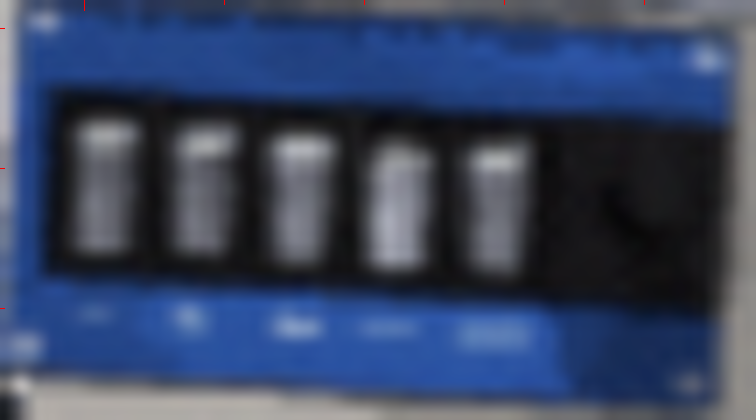

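View pics/s2.png

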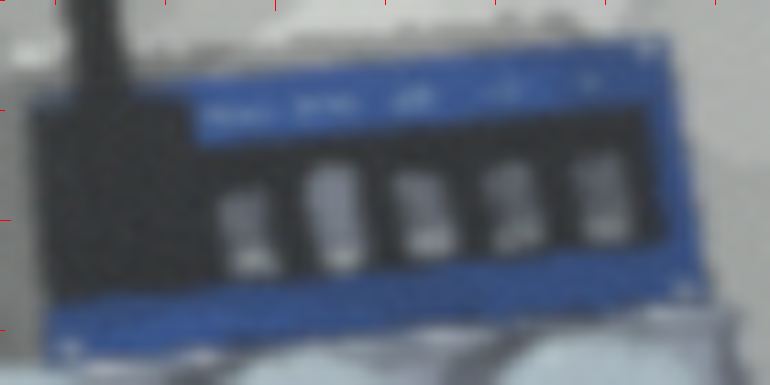

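Rocker 4 is tilted differently: it's brighter and its white end is lower, so it's ON. The other four are OFF. Next I'll check the obstacles near the tray.

```bash
cat >> h.py <<'E'
def plan(wps,psi=None,p0=None):
    """wps: list of (x,y,z); prints shares per row in tool axes, <=45mm rows"""
    o=bot.get_obs(); p=np.array(o["tool_pos"] if p0 is None else p0,float); psi=o["tcp_rot"][2] if psi is None else psi
    for w in wps:
        d=np.array(w,float)-p; p=np.array(w,float)
        t=np.array([np.cos(psi)*d[0]+np.sin(psi)*d[1],np.sin(psi)*d[0]-np.cos(psi)*d[1],-d[2]])
        n=max(1,int(np.ceil(np.linalg.norm(t)/48))); print(w,"rows",n,"share",(t/n/80).round(4).tolist())
E
python3 - <<'E'
from h import *
t=cv2.imread("pics/top0.png"); crop("top",130,170,170,110,4,"t3.png",t)
for n,u,v,z in[("top",207,229,140),("top",268,227,140),("top",195,189,90),("side",460,203,90),("side",430,144,140),("side",494,132,140),("side",362,163,140)]:print(n,u,v,ray(n,u,v,z).round())
E
```

```text
top 207 229 [402. 460. 140.]
top 268 227 [413. 266. 140.]
top 195 189 [535. 517.  90.]
side 460 203 [547. 518.  90.]
side 430 144 [365. 474. 140.]
side 494 132 [347. 675. 140.]
side 362 163 [405. 265. 140.]
```

View pics/t3.png

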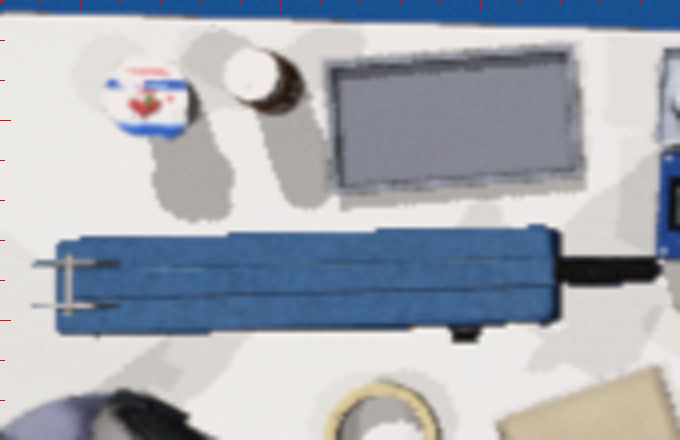

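Sealer's back edge is at x≈410, the jar is near (537,519), and the tray centre is about (510,365) with a yaw of 0.117. Closing along x works for all the shallow tins. Starting with tin 1.

```bash
cat >> h.py <<'E'
def go(*wps):
    """wps (x,y,z,psi_deg,rows): list rows in tool axes"""
    o=bot.get_obs(); p=np.array(o["tool_pos"]); y=o["tcp_rot"][2]%(2*np.pi); out=[]
    print("now",p.round(1),np.degrees(y).round(2),"F",o["contact_force"].round(1),"w",round(o["grip_width"],1),"t",round(o["time"],2))
    for *q,ps,n in wps:
        q=np.array(q,float); dy=np.radians(ps)-y; s=p.copy(); y0=y
        for k in range(n):
            d=s+(q-s)*(k+1)/n-p
            t=np.array([np.cos(y)*d[0]+np.sin(y)*d[1],np.sin(y)*d[0]-np.cos(y)*d[1],-d[2]])/80
            t=t.round(3); sp=round(-(y0+dy*(k+1)/n-y)/.1,2)
            R_=np.array([[np.cos(y),np.sin(y)],[np.sin(y),-np.cos(y)]])
            p=p+np.r_[R_.T@(t[:2]*80),-t[2]*80]; y-=sp*.1
            out.append('{"xyz":[%g,%g,%g],"spin":%g}'%(*t,sp))
    print(len(out),"\n"+",".join(out))
E
python3 -c "
from h import *
go((535,149,200,96.5,11),(535,149,66,96.5,4))"
```

```text
now [218.1 477.2 226.1] 155.43 F [ 0.   0.4 -0.4] w 91.4 t 0.1
15 
{"xyz":[-0.483,-0.189,0.03],"spin":0.94},{"xyz":[-0.498,-0.144,0.029],"spin":0.93},{"xyz":[-0.509,-0.096,0.03],"spin":0.94},{"xyz":[-0.516,-0.048,0.03],"spin":0.93},{"xyz":[-0.519,-0,0.029],"spin":0.94},{"xyz":[-0.516,0.048,0.03],"spin":0.93},{"xyz":[-0.509,0.097,0.03],"spin":0.94},{"xyz":[-0.498,0.144,0.03],"spin":0.93},{"xyz":[-0.483,0.189,0.029],"spin":0.94},{"xyz":[-0.463,0.234,0.03],"spin":0.93},{"xyz":[-0.439,0.276,0.03],"spin":0.94},{"xyz":[0,-0,0.419],"spin":-0},{"xyz":[0,-0,0.418],"spin":-0},{"xyz":[0,-0,0.419],"spin":-0},{"xyz":[0,-0,0.419],"spin":-0}
```

Request:
{"api": "jog_arm", "payload": {"targets": [{"xyz": [-0.483, -0.189, 0.03], "spin": 0.94}, {"xyz": [-0.498, -0.144, 0.029], "spin": 0.93}, {"xyz": [-0.509, -0.096, 0.03], "spin": 0.94}, {"xyz": [-0.516, -0.048, 0.03], "spin": 0.93}, {"xyz": [-0.519, 0, 0.029], "spin": 0.94}, {"xyz": [-0.516, 0.048, 0.03], "spin": 0.93}, {"xyz": [-0.509, 0.097, 0.03], "spin": 0.94}, {"xyz": [-0.498, 0.144, 0.03], "spin": 0.93}, {"xyz": [-0.483, 0.189, 0.029], "spin": 0.94}, {"xyz": [-0.463, 0.234, 0.03], "spin": 0.93}], "gripper": 100}}

```text
time: 1.35
tool_pos: [507.0, 178.0, 202.5]
tcp_rot: [-3.141, -0.0, 1.775]
contact_force: [0.1, 0.3, 0.2]
grip_width: 91.7
finger_force: 0.0
```

```bash
python3 -c "
from h import *
go((535,149,150,96.5,3),(535,149,68,96.5,4),(535,149,68,96.5,3))"
```

```text
now [507.  178.  202.5] 101.68 F [0.1 0.3 0.2] w 91.7 t 1.35
10 
{"xyz":[-0.142,0.09,0.219],"spin":0.3},{"xyz":[-0.139,0.094,0.219],"spin":0.3},{"xyz":[-0.137,0.098,0.219],"spin":0.3},{"xyz":[0,-0,0.256],"spin":0},{"xyz":[0,-0,0.256],"spin":0},{"xyz":[0,-0,0.257],"spin":0},{"xyz":[0,-0,0.256],"spin":0},{"xyz":[0,-0,-0],"spin":0},{"xyz":[0,-0,-0],"spin":0},{"xyz":[0,-0,-0],"spin":0}
```

Request:
{"api": "jog_arm", "payload": {"targets": [{"xyz": [-0.142, 0.09, 0.219], "spin": 0.3}, {"xyz": [-0.139, 0.094, 0.219], "spin": 0.3}, {"xyz": [-0.137, 0.098, 0.219], "spin": 0.3}, {"xyz": [0, 0, 0.256]}, {"xyz": [0, 0, 0.256]}, {"xyz": [0, 0, 0.257]}, {"xyz": [0, 0, 0.256]}, {"xyz": [0, 0, 0]}, {"xyz": [0, 0, 0]}, {"xyz": [0, 0, 0]}]}}

```text
invalid input
```

Run:
```python
from h import *
go((535,149,68,96.5,1))
a=bot.capture("top"); b=bot.capture("side")
A=cv2.resize(a[165:240,270:420],None,fx=5,fy=5,interpolation=cv2.INTER_CUBIC)
B=cv2.resize(b[165:265,195:375],None,fx=4,fy=4,interpolation=cv2.INTER_CUBIC)[:225]
B=cv2.resize(b[165:260,200:350],None,fx=5,fy=5,interpolation=cv2.INTER_CUBIC)[:225]
cv2.imwrite("pics/a1.png",np.vstack([A,B]))
```

```text
now [507.  178.  202.5] 101.68 F [0.1 0.3 0.2] w 91.7 t 1.35
1 
{"xyz":[-0.426,0.269,1.682],"spin":0.9}
```

View pics/a1.png

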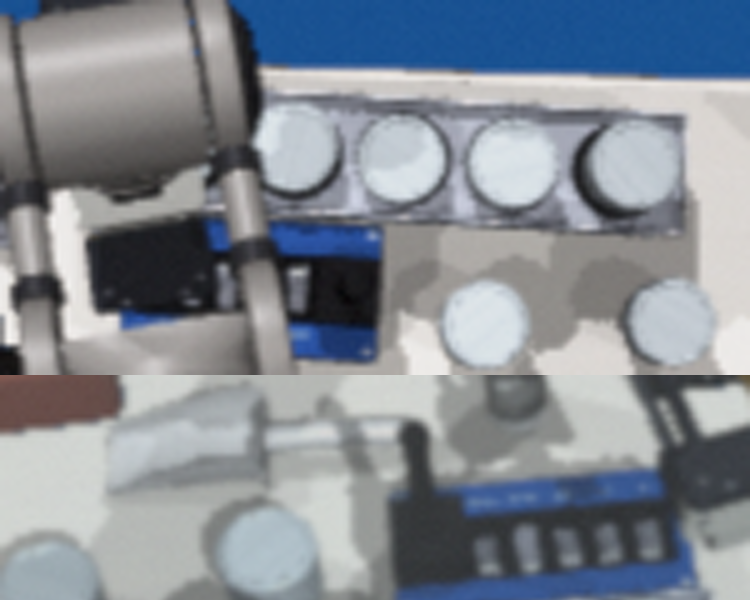

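The move was refused because "spin" must be in every row. The picture only shows the arm over place 1, so I'm resending.

Request:
{"api": "jog_arm", "payload": {"targets": [{"xyz": [-0.142, 0.09, 0.219], "spin": 0.3}, {"xyz": [-0.139, 0.094, 0.219], "spin": 0.3}, {"xyz": [-0.137, 0.098, 0.219], "spin": 0.3}, {"xyz": [0, 0, 0.256], "spin": 0}, {"xyz": [0, 0, 0.256], "spin": 0}, {"xyz": [0, 0, 0.257], "spin": 0}, {"xyz": [0, 0, 0.256], "spin": 0}, {"xyz": [0, 0, 0], "spin": 0}, {"xyz": [0, 0, 0], "spin": 0}, {"xyz": [0, 0, 0], "spin": 0}]}}

```text
time: 2.7
tool_pos: [535.1, 150.3, 69.2]
tcp_rot: [3.14, -0.0, 1.688]
contact_force: [-0.4, 0.1, 0.2]
grip_width: 91.7
finger_force: 0.0
```

Run:
```python
from h import *
go((535,149,68,96.5,6),(535,149,160,96.5,4))
```

```text
now [535.1 150.3  69.2] 96.7 F [-0.4  0.1  0.2] w 91.7 t 2.7
10 
{"xyz":[-0.003,-0.001,0.003],"spin":0.01},{"xyz":[-0.002,-0,0.002],"spin":0},{"xyz":[-0.003,-0.001,0.003],"spin":0.01},{"xyz":[-0.002,-0,0.002],"spin":0},{"xyz":[-0.003,-0.001,0.003],"spin":0.01},{"xyz":[-0.003,-0,0.002],"spin":0},{"xyz":[0,-0,-0.287],"spin":0},{"xyz":[0,-0,-0.288],"spin":0},{"xyz":[0,-0,-0.287],"spin":0},{"xyz":[0,-0,-0.288],"spin":0}
```

Request:
{"api": "jog_arm", "payload": {"targets": [{"xyz": [0, 0, 0.03], "spin": 0}, {"xyz": [0, 0, 0], "spin": 0}, {"xyz": [0, 0, 0], "spin": 0}, {"xyz": [0, 0, 0], "spin": 0}, {"xyz": [0, 0, 0], "spin": 0}, {"xyz": [0, 0, 0], "spin": 0}, {"xyz": [0, 0, 0], "spin": 0}, {"xyz": [0, 0, 0], "spin": 0}, {"xyz": [0, 0, -0.1], "spin": 0}, {"xyz": [0, 0, -0.4], "spin": 0}], "gripper": 0}}

```text
time: 3.95
tool_pos: [532.9, 150.0, 105.0]
tcp_rot: [-3.137, 0.0, 1.688]
contact_force: [-0.4, 0.0, -0.5]
grip_width: 59.1
finger_force: 30.0
```

Run:
```python
from h import *
go((525,300,130,96.5,4),(514.6,432,120,96.5,3),(514.6,432,25,96.5,3))
```

```text
now [532.9 150.  105. ] 96.71 F [-0.4  0.  -0.5] w 59.1 t 3.95
10 
{"xyz":[0.469,0.03,-0.078],"spin":0.01},{"xyz":[0.468,0.03,-0.078],"spin":0.01},{"xyz":[0.469,0.029,-0.078],"spin":0.01},{"xyz":[0.468,0.029,-0.079],"spin":0.01},{"xyz":[0.552,0.019,0.042],"spin":-0},{"xyz":[0.551,0.019,0.042],"spin":-0},{"xyz":[0.552,0.019,0.041],"spin":-0},{"xyz":[-0,-0,0.396],"spin":-0},{"xyz":[-0,-0,0.396],"spin":-0},{"xyz":[-0,-0,0.396],"spin":-0}
```

Request:
{"api": "jog_arm", "payload": {"targets": [{"xyz": [0.469, 0.03, -0.078], "spin": 0}, {"xyz": [0.468, 0.03, -0.078], "spin": 0}, {"xyz": [0.469, 0.029, -0.078], "spin": 0}, {"xyz": [0.468, 0.029, -0.079], "spin": 0}, {"xyz": [0.552, 0.019, 0.042], "spin": 0}, {"xyz": [0.551, 0.019, 0.042], "spin": 0}, {"xyz": [0.552, 0.019, 0.041], "spin": 0}, {"xyz": [0, 0, 0.35], "spin": 0}, {"xyz": [0, 0, 0.4], "spin": 0}, {"xyz": [0, 0, 0.35], "spin": 0}]}}

```text
time: 5.2
tool_pos: [514.8, 432.2, 32.0]
tcp_rot: [-3.14, 0.001, 1.688]
contact_force: [-0.2, -0.4, -0.6]
grip_width: 58.7
finger_force: 30.0
```

Run:
```python
from h import *
go((514.6,432,19,96.5,4))
```

```text
now [514.8 432.2  32. ] 96.73 F [-0.2 -0.4 -0.6] w 58.7 t 5.2
4 
{"xyz":[-0,-0.001,0.041],"spin":0.01},{"xyz":[-0.001,-0.001,0.04],"spin":0.01},{"xyz":[-0,-0,0.041],"spin":0.01},{"xyz":[-0.001,-0.001,0.04],"spin":0.01}
```

Request:
{"api": "jog_arm", "payload": {"targets": [{"xyz": [0, 0, 0.05], "spin": 0}, {"xyz": [0, 0, 0.04], "spin": 0}, {"xyz": [0, 0, 0.025], "spin": 0}, {"xyz": [0, 0, 0.02], "spin": 0}, {"xyz": [0, 0, 0.01], "spin": 0}, {"xyz": [0, 0, 0.005], "spin": 0}, {"xyz": [0, 0, 0], "spin": 0}, {"xyz": [0, 0, 0], "spin": 0}, {"xyz": [0, 0, 0], "spin": 0}, {"xyz": [0, 0, 0], "spin": 0}]}}

```text
time: 6.45
tool_pos: [515.5, 432.2, 21.1]
tcp_rot: [3.142, -0.0, 1.688]
contact_force: [-0.5, 0.8, -1.0]
grip_width: 59.2
finger_force: 30.0
```

Request:
{"api": "jog_arm", "payload": {"targets": [{"xyz": [0, 0, 0.02], "spin": 0}, {"xyz": [0, 0, 0.02], "spin": 0}, {"xyz": [0, 0, 0], "spin": 0}, {"xyz": [0, 0, 0], "spin": 0}, {"xyz": [0, 0, 0], "spin": 0}, {"xyz": [0, 0, 0], "spin": 0}, {"xyz": [0, 0, 0], "spin": 0}, {"xyz": [0, 0, 0], "spin": 0}, {"xyz": [0, 0, 0], "spin": 0}, {"xyz": [0, 0, 0], "spin": 0}]}}

```text
time: 7.7
tool_pos: [515.4, 432.2, 17.9]
tcp_rot: [3.142, -0.0, 1.688]
contact_force: [0.0, -0.5, -2.1]
grip_width: 58.9
finger_force: 30.0
```

Run:
```python
from h import *
go((515,432,18,96.5,3),(515,432,140,96.5,3),(525,2.5,150,110,10),(525,2.5,68,110,4))
```

```text
now [515.4 432.2  17.9] 96.7 F [ 0.  -0.5 -2.1] w 58.9 t 7.7
20 
{"xyz":[-0.001,-0.002,-0],"spin":0.01},{"xyz":[-0,-0.002,-0.001],"spin":0.01},{"xyz":[-0.001,-0.002,-0],"spin":0.02},{"xyz":[-0,0,-0.508],"spin":-0},{"xyz":[-0,0,-0.509],"spin":-0},{"xyz":[-0,0,-0.508],"spin":-0},{"xyz":[-0.535,-0.048,-0.013],"spin":-0.24},{"xyz":[-0.533,-0.061,-0.012],"spin":-0.23},{"xyz":[-0.532,-0.073,-0.013],"spin":-0.24},{"xyz":[-0.531,-0.086,-0.012],"spin":-0.23},{"xyz":[-0.528,-0.098,-0.013],"spin":-0.24},{"xyz":[-0.525,-0.111,-0.012],"spin":-0.24},{"xyz":[-0.523,-0.123,-0.013],"spin":-0.23},{"xyz":[-0.52,-0.135,-0.012],"spin":-0.24},{"xyz":[-0.516,-0.148,-0.013],"spin":-0.23},{"xyz":[-0.513,-0.16,-0.012],"spin":-0.24},{"xyz":[0,0,0.256],"spin":-0},{"xyz":[0,0,0.256],"spin":-0},{"xyz":[0,0,0.256],"spin":-0},{"xyz":[0,0,0.257],"spin":-0}
```

Request:
{"api": "jog_arm", "payload": {"targets": [{"xyz": [0, 0, 0.01], "spin": 0}, {"xyz": [0, 0, 0], "spin": 0}, {"xyz": [0, 0, 0], "spin": 0}, {"xyz": [0, 0, 0], "spin": 0}, {"xyz": [0, 0, 0], "spin": 0}, {"xyz": [0, 0, 0], "spin": 0}, {"xyz": [0, 0, -0.3], "spin": 0}, {"xyz": [0, 0, -0.4], "spin": 0}, {"xyz": [0, 0, -0.5], "spin": 0}, {"xyz": [0, 0, -0.4], "spin": 0}], "gripper": 100}}

```text
time: 8.95
tool_pos: [515.7, 432.4, 146.8]
tcp_rot: [3.14, -0.001, 1.688]
contact_force: [1.0, -0.1, -0.5]
grip_width: 91.8
finger_force: 0.0
```

Request:
{"api": "jog_arm", "payload": {"targets": [{"xyz": [-0.535, -0.048, -0.013], "spin": -0.24}, {"xyz": [-0.533, -0.061, -0.012], "spin": -0.23}, {"xyz": [-0.532, -0.073, -0.013], "spin": -0.24}, {"xyz": [-0.531, -0.086, -0.012], "spin": -0.23}, {"xyz": [-0.528, -0.098, -0.013], "spin": -0.24}, {"xyz": [-0.525, -0.111, -0.012], "spin": -0.24}, {"xyz": [-0.523, -0.123, -0.013], "spin": -0.23}, {"xyz": [-0.52, -0.135, -0.012], "spin": -0.24}, {"xyz": [-0.516, -0.148, -0.013], "spin": -0.23}, {"xyz": [-0.513, -0.16, -0.012], "spin": -0.24}]}}

```text
time: 10.2
tool_pos: [527.2, 1.3, 155.3]
tcp_rot: [3.141, 0.0, 1.925]
contact_force: [0.1, -0.1, 0.6]
grip_width: 91.7
finger_force: 0.0
```

Run:
```python
from h import *
go((525,2.5,68,110,5))
a=bot.capture("top")
crop("top",205,170,210,75,3,"a2.png",a)
```

```text
now [527.2   1.3 155.3] 110.27 F [ 0.1 -0.1  0.6] w 91.7 t 10.2
5 
{"xyz":[0.005,-0.004,0.218],"spin":0.01},{"xyz":[0.004,-0.004,0.219],"spin":0.01},{"xyz":[0.005,-0.004,0.218],"spin":0.01},{"xyz":[0.005,-0.004,0.218],"spin":0.01},{"xyz":[0.004,-0.004,0.218],"spin":0.01}
```

View pics/a2.png

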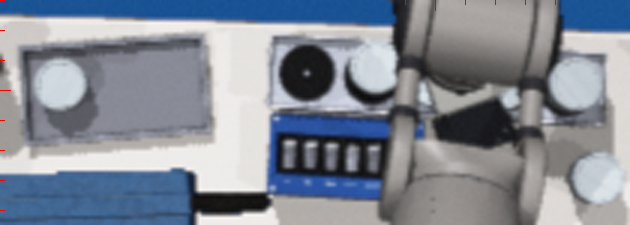

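Tin 1 stands in the tray, and pad 1 is bare with its centre at px (307,194). Next, the tin on place 3.

Request:
{"api": "jog_arm", "payload": {"targets": [{"xyz": [0.005, -0.004, 0.22], "spin": 0}, {"xyz": [0.005, -0.004, 0.22], "spin": 0}, {"xyz": [0.005, -0.004, 0.22], "spin": 0}, {"xyz": [0.005, -0.004, 0.22], "spin": 0}, {"xyz": [0, 0, 0.22], "spin": 0}, {"xyz": [0, 0, 0], "spin": 0}, {"xyz": [0, 0, 0], "spin": 0}, {"xyz": [0, 0, 0], "spin": 0}, {"xyz": [0, 0, 0], "spin": 0}, {"xyz": [0, 0, 0], "spin": 0}]}}

```text
time: 11.5
tool_pos: [525.6, 3.8, 67.3]
tcp_rot: [3.141, 0.0, 1.924]
contact_force: [-0.3, 0.9, 0.2]
grip_width: 91.3
finger_force: 0.0
```

Request:
{"api": "jog_arm", "payload": {"targets": [{"xyz": [0, 0, 0], "spin": 0}, {"xyz": [0, 0, 0], "spin": 0}, {"xyz": [0, 0, 0], "spin": 0}, {"xyz": [0, 0, 0], "spin": 0}, {"xyz": [0, 0, 0], "spin": 0}, {"xyz": [0, 0, 0], "spin": 0}, {"xyz": [0, 0, 0], "spin": 0}, {"xyz": [0, 0, 0], "spin": 0}, {"xyz": [0, 0, -0.1], "spin": 0}, {"xyz": [0, 0, -0.4], "spin": 0}], "gripper": 0}}

```text
time: 12.75
tool_pos: [524.1, 3.9, 106.3]
tcp_rot: [-3.138, -0.002, 1.924]
contact_force: [0.8, 1.0, -0.4]
grip_width: 59.2
finger_force: 30.0
```

Run:
```python
from h import *
print(ray("top",225,197.7,31),ray("top",307,194,52))
go((526,150,150,103,4),(531,301,125,96.5,4),(531,301,40,96.5,2))
```

```text
[514.07848376 427.17889047  31.        ] [532.08084425 144.91680542  52.        ]
now [524.1   3.9 106.3] 110.22 F [ 0.8  1.  -0.4] w 59.2 t 12.75
10 
{"xyz":[0.426,0.163,-0.136],"spin":0.32},{"xyz":[0.432,0.15,-0.137],"spin":0.31},{"xyz":[0.435,0.136,-0.136],"spin":0.32},{"xyz":[0.44,0.122,-0.137],"spin":0.31},{"xyz":[0.456,0.122,0.078],"spin":0.28},{"xyz":[0.46,0.108,0.078],"spin":0.29},{"xyz":[0.462,0.096,0.079],"spin":0.28},{"xyz":[0.465,0.082,0.078],"spin":0.28},{"xyz":[0,-0,0.531],"spin":0},{"xyz":[0,-0,0.531],"spin":0}
```

Request:
{"api": "jog_arm", "payload": {"targets": [{"xyz": [0.426, 0.163, -0.136], "spin": 0.32}, {"xyz": [0.432, 0.15, -0.137], "spin": 0.31}, {"xyz": [0.435, 0.136, -0.136], "spin": 0.32}, {"xyz": [0.44, 0.122, -0.137], "spin": 0.31}, {"xyz": [0.456, 0.122, 0.078], "spin": 0.28}, {"xyz": [0.46, 0.108, 0.078], "spin": 0.29}, {"xyz": [0.462, 0.096, 0.079], "spin": 0.28}, {"xyz": [0.485, 0.082, 0.078], "spin": 0.28}, {"xyz": [0, 0, 0.5], "spin": 0}, {"xyz": [0, 0, 0.5], "spin": 0}]}}

```text
time: 14.0
tool_pos: [532.1, 303.2, 45.4]
tcp_rot: [3.14, -0.0, 1.686]
contact_force: [0.1, -0.0, -1.8]
grip_width: 59.5
finger_force: 30.0
```

Run:
```python
from h import *
go((530,303,19.5,96.5,4))
```

```text
now [532.1 303.2  45.4] 96.6 F [ 0.1 -0.  -1.8] w 59.5 t 14.0
4 
{"xyz":[0,-0.007,0.081],"spin":0},{"xyz":[0,-0.006,0.081],"spin":0.01},{"xyz":[0,-0.007,0.081],"spin":0},{"xyz":[0.001,-0.006,0.08],"spin":0.01}
```

Request:
{"api": "jog_arm", "payload": {"targets": [{"xyz": [0, -0.007, 0.08], "spin": 0}, {"xyz": [0, -0.006, 0.08], "spin": 0}, {"xyz": [0, -0.007, 0.08], "spin": 0}, {"xyz": [0, -0.006, 0.06], "spin": 0}, {"xyz": [0, 0, 0.035], "spin": 0}, {"xyz": [0, 0, 0], "spin": 0}, {"xyz": [0, 0, 0], "spin": 0}, {"xyz": [0, 0, 0], "spin": 0}, {"xyz": [0, 0, 0], "spin": 0}, {"xyz": [0, 0, 0], "spin": 0}]}}

```text
time: 15.25
tool_pos: [530.1, 302.2, 18.9]
tcp_rot: [3.142, -0.0, 1.685]
contact_force: [-0.4, -0.6, -1.1]
grip_width: 59.1
finger_force: 30.0
```

Request:
{"api": "jog_arm", "payload": {"targets": [{"xyz": [0, 0, 0.005], "spin": 0}, {"xyz": [0, 0, 0], "spin": 0}, {"xyz": [0, 0, 0], "spin": 0}, {"xyz": [0, 0, 0], "spin": 0}, {"xyz": [0, 0, 0], "spin": 0}, {"xyz": [0, 0, 0], "spin": 0}, {"xyz": [0, 0, -0.3], "spin": 0}, {"xyz": [0, 0, -0.4], "spin": 0}, {"xyz": [0, 0, -0.5], "spin": 0}, {"xyz": [0, 0, -0.4], "spin": 0}], "gripper": 100}}

```text
time: 16.5
tool_pos: [530.3, 302.3, 148.2]
tcp_rot: [3.14, -0.0, 1.685]
contact_force: [-0.1, -0.1, 0.6]
grip_width: 91.7
finger_force: 0.0
```

Run:
```python
from h import *
go((530.3,76.5,130,75,6),(530.3,76.5,67,75,3),(530.3,76.5,67,75,1))
```

```text
now [530.3 302.3 148.2] 96.53 F [-0.1 -0.1  0.6] w 91.7 t 16.5
10 
{"xyz":[-0.467,-0.053,0.038],"spin":0.63},{"xyz":[-0.47,-0.024,0.038],"spin":0.62},{"xyz":[-0.47,0.005,0.038],"spin":0.63},{"xyz":[-0.47,0.035,0.038],"spin":0.63},{"xyz":[-0.466,0.064,0.038],"spin":0.62},{"xyz":[-0.461,0.093,0.037],"spin":0.63},{"xyz":[0,0,0.263],"spin":-0},{"xyz":[0,0,0.262],"spin":-0},{"xyz":[0,0,0.263],"spin":-0},{"xyz":[0,0,-0],"spin":-0}
```

Request:
{"api": "jog_arm", "payload": {"targets": [{"xyz": [-0.467, -0.053, 0.038], "spin": 0.63}, {"xyz": [-0.47, -0.024, 0.038], "spin": 0.62}, {"xyz": [-0.47, 0.005, 0.038], "spin": 0.63}, {"xyz": [-0.47, 0.035, 0.038], "spin": 0.63}, {"xyz": [-0.466, 0.064, 0.038], "spin": 0.62}, {"xyz": [-0.461, 0.093, 0.037], "spin": 0.63}, {"xyz": [0, 0, 0.2], "spin": 0}, {"xyz": [0, 0, 0.26], "spin": 0}, {"xyz": [0, 0, 0.25], "spin": 0}, {"xyz": [0, 0, 0.07], "spin": 0}]}}

```text
time: 17.75
tool_pos: [529.3, 76.3, 64.9]
tcp_rot: [-3.14, 0.0, 1.309]
contact_force: [0.6, -0.2, -0.2]
grip_width: 91.6
finger_force: 0.0
```

Request:
{"api": "jog_arm", "payload": {"targets": [{"xyz": [0, 0, 0], "spin": 0}, {"xyz": [0, 0, 0], "spin": 0}, {"xyz": [0, 0, 0], "spin": 0}, {"xyz": [0, 0, 0], "spin": 0}, {"xyz": [0, 0, 0], "spin": 0}, {"xyz": [0, 0, 0], "spin": 0}, {"xyz": [0, 0, 0], "spin": 0}, {"xyz": [0, 0, 0], "spin": 0}, {"xyz": [0, 0, -0.1], "spin": 0}, {"xyz": [0, 0, -0.4], "spin": 0}], "gripper": 0}}

```text
time: 19.0
tool_pos: [528.1, 76.4, 104.7]
tcp_rot: [-3.136, 0.001, 1.309]
contact_force: [0.5, -1.1, -0.6]
grip_width: 59.4
finger_force: 30.0
```

Run:
```python
from h import *
go((526,200,150,85,4),(522.5,367.5,125,96.5,4),(522.5,367.5,50,96.5,2))
```

```text
now [528.1  76.4 104.7] 74.98 F [ 0.5 -1.1 -0.6] w 59.4 t 19.0
10 
{"xyz":[0.371,-0.106,-0.142],"spin":-0.44},{"xyz":[0.376,-0.09,-0.141],"spin":-0.43},{"xyz":[0.379,-0.074,-0.142],"spin":-0.44},{"xyz":[0.382,-0.056,-0.142],"spin":-0.44},{"xyz":[0.521,-0.057,0.078],"spin":-0.5},{"xyz":[0.522,-0.03,0.078],"spin":-0.5},{"xyz":[0.524,-0.004,0.078],"spin":-0.5},{"xyz":[0.523,0.022,0.079],"spin":-0.51},{"xyz":[0,-0,0.469],"spin":0},{"xyz":[0,-0,0.468],"spin":0}
```

Request:
{"api": "jog_arm", "payload": {"targets": [{"xyz": [0.371, -0.106, -0.142], "spin": -0.44}, {"xyz": [0.376, -0.09, -0.141], "spin": -0.43}, {"xyz": [0.379, -0.074, -0.142], "spin": -0.44}, {"xyz": [0.382, -0.056, -0.142], "spin": -0.44}, {"xyz": [0.521, -0.057, 0.078], "spin": -0.5}, {"xyz": [0.522, -0.03, 0.078], "spin": -0.5}, {"xyz": [0.524, -0.004, 0.078], "spin": -0.5}, {"xyz": [0.523, 0.022, 0.079], "spin": -0.51}, {"xyz": [0, 0, 0.42], "spin": 0}, {"xyz": [0, 0, 0.42], "spin": 0}]}}

```text
time: 20.25
tool_pos: [523.7, 368.0, 58.0]
tcp_rot: [-3.141, 0.0, 1.686]
contact_force: [-0.5, -0.7, -1.1]
grip_width: 59.7
finger_force: 30.0
```

Run:
```python
from h import *
go((522.5,367.2,17.5,96.5,5))
crop("top",205,170,210,75,3,"a3.png")
```

```text
now [523.7 368.   58. ] 96.61 F [-0.5 -0.7 -1.1] w 59.7 t 20.25
5 
{"xyz":[-0.002,-0.003,0.101],"spin":0},{"xyz":[-0.001,-0.003,0.102],"spin":0.01},{"xyz":[-0.002,-0.003,0.101],"spin":0},{"xyz":[-0.002,-0.003,0.101],"spin":0.01},{"xyz":[-0.002,-0.004,0.102],"spin":-0}
```

Request:
{"api": "jog_arm", "payload": {"targets": [{"xyz": [-0.003, -0.003, 0.1], "spin": 0}, {"xyz": [-0.002, -0.003, 0.1], "spin": 0}, {"xyz": [-0.002, -0.003, 0.08], "spin": 0}, {"xyz": [-0.002, -0.003, 0.08], "spin": 0}, {"xyz": [0, 0, 0.06], "spin": 0}, {"xyz": [0, 0, 0.05], "spin": 0}, {"xyz": [0, 0, 0.03], "spin": 0}, {"xyz": [0, 0, 0], "spin": 0}, {"xyz": [0, 0, 0], "spin": 0}, {"xyz": [0, 0, 0], "spin": 0}]}}

```text
time: 21.55
tool_pos: [523.7, 366.7, 19.2]
tcp_rot: [3.141, -0.0, 1.685]
contact_force: [-0.3, -0.3, -1.2]
grip_width: 59.2
finger_force: 30.0
```

Request:
{"api": "jog_arm", "payload": {"targets": [{"xyz": [0, 0, 0.015], "spin": 0}, {"xyz": [0, 0, 0], "spin": 0}, {"xyz": [0, 0, 0], "spin": 0}, {"xyz": [0, 0, 0], "spin": 0}, {"xyz": [0, 0, 0], "spin": 0}, {"xyz": [0, 0, 0], "spin": 0}, {"xyz": [0, 0, -0.3], "spin": 0}, {"xyz": [0, 0, -0.4], "spin": 0}, {"xyz": [0, 0, -0.5], "spin": 0}, {"xyz": [0, 0, -0.5], "spin": 0}], "gripper": 100}}

```text
time: 22.8
tool_pos: [523.5, 366.5, 155.0]
tcp_rot: [-3.141, -0.0, 1.685]
contact_force: [0.5, 0.3, -0.2]
grip_width: 91.9
finger_force: 0.0
```

Run:
```python
from h import *
go((522.5,367.2,150,96.5,1))
a=bot.capture("top"); b=bot.capture("side")
crop("top",290,170,130,75,6,"x.png",a); crop("side",195,170,130,58,6,"y.png",b)
A=cv2.imread("pics/x.png")[:240]; B=cv2.imread("pics/y.png"); 
cv2.imwrite("pics/a4.png",np.vstack([cv2.imread("pics/x.png")[:, :780],]))
b2=cv2.resize(b[175:255,195:350],None,fx=5,fy=5,interpolation=cv2.INTER_CUBIC); cv2.imwrite("pics/b4.png",b2)
h=np.zeros((600,780,3),np.uint8); h[:250]=cv2.imread("pics/x.png")[:250]; h[250:600,:775]=b2[50:400]; cv2.imwrite("pics/c4.png",h)
```

```text
now [523.5 366.5 155. ] 96.53 F [ 0.5  0.3 -0.2] w 91.9 t 22.8
1 
{"xyz":[0.009,-0.011,0.063],"spin":0.01}
```

View pics/c4.png

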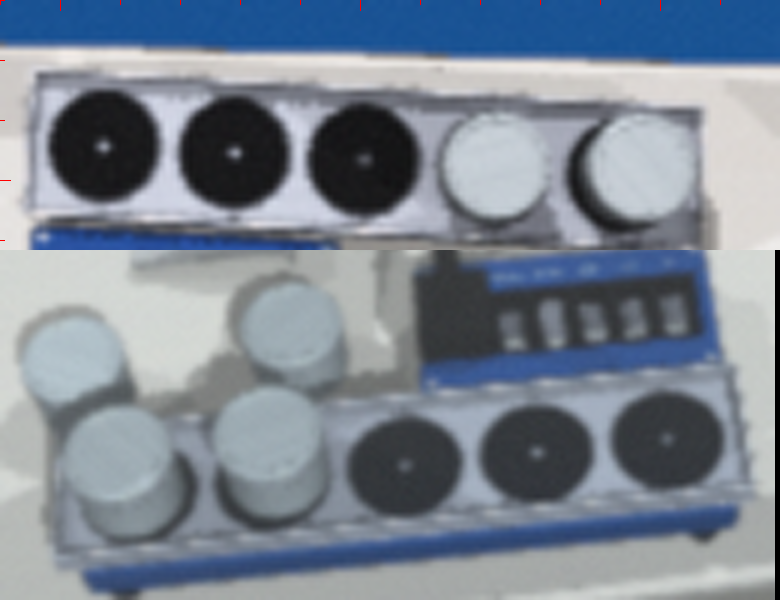

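Places 1–3 are bare, with pad dots at crop (104,146), (235,152) and (364,159) in the top view. Deep tins stand on 4 and 5.

Run:
```python
from h import *
from scipy.optimize import least_squares
for a,b in [((104,146),(668,439)),((235,152),(537,452)),((364,159),(405,465))]:
    t=(a[0]/6+290,a[1]/6+170); s=(b[0]/5+195,(b[1]-200)/5+175)
    r=least_squares(lambda p:np.r_[proj("top",p)-t,proj("side",p)-s],[500,0,70])
    print(ray("top",*t,52).round(1),ray("side",*s,52).round(1),r.x.round(1),round(r.cost,2))
T=lambda a:(a[0]/6+290,a[1]/6+170); S=lambda a:(a[0]/5+195,a[1]/5+170)
for n,a,b,z in[("t4",(495,166),(270,258),98),("t5",(641,166),(120,277),98),("w1",(463,358),(292,150),46),("w2",(686,355),(75,183),46)]:
    print(n,ray("top",*T(a),z).round(1),ray("side",*S(b),z).round(1))
print(ray("side",*S((440,28)),165))
b=bot.capture("side");f=cv2.imread("pics/side0.png")
o=bot.get_obs();p=o["tool_pos"];print(proj("top",p),proj("side",p))
crop("side",360,110,70,60,8,"g.png",b)
```

```text
[531.  143.7  52. ] [534.5 149.6  52. ] [531.8 147.5  48.1] 0.99
[529.5  69.1  52. ] [532.1  75.5  52. ] [530.1  72.9  49.1] 1.12
[527.4  -4.5  52. ] [529.8   1.3  52. ] [527.9  -1.2  49.3] 0.9
t4 [520.5 -73.2  98. ] [527.  -67.1  98. ]
t5 [ 522.7 -154.2   98. ] [ 527.2 -147.8   98. ]
w1 [415.9 -63.4  46. ] [420.6 -57.1  46. ]
w2 [ 420.8 -190.5   46. ] [ 425.4 -184.    46. ]
[436.53663202  39.14964825 165.        ]
[236.96937002 190.83059809] [408.9646239  188.99704853]
```

View pics/g.png

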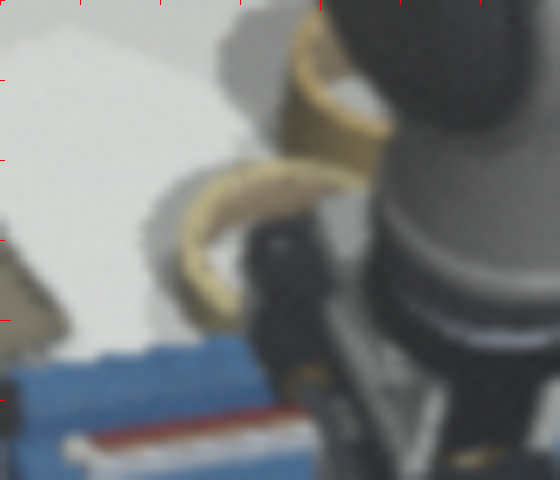

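Two cameras disagree by 6 mm in y, so I'll use the mean: pad 1 (532,147), pad 3 (528,-1.5), W1 (418,-60), W2 (423,-187). That's well within tolerance. Going to W1 now.

Run:
```python
from h import *
go((418,-60,195,30,12),(418,-60,30,30,5),(418,-60,30,30,3))
```

```text
now [524.8 367.3 156.6] 96.53 F [-0.7 -0.  -1. ] w 91.8 t 22.95
20 
{"xyz":[-0.43,-0.161,-0.04],"spin":0.97},{"xyz":[-0.443,-0.119,-0.04],"spin":0.97},{"xyz":[-0.452,-0.075,-0.04],"spin":0.96},{"xyz":[-0.458,-0.032,-0.04],"spin":0.97},{"xyz":[-0.459,0.013,-0.04],"spin":0.97},{"xyz":[-0.455,0.057,-0.04],"spin":0.97},{"xyz":[-0.447,0.101,-0.04],"spin":0.96},{"xyz":[-0.436,0.144,-0.04],"spin":0.97},{"xyz":[-0.42,0.185,-0.04],"spin":0.97},{"xyz":[-0.4,0.224,-0.04],"spin":0.97},{"xyz":[-0.376,0.263,-0.04],"spin":0.96},{"xyz":[-0.35,0.297,-0.04],"spin":0.97},{"xyz":[0,0,0.412],"spin":0},{"xyz":[0,0,0.413],"spin":0},{"xyz":[0,0,0.412],"spin":0},{"xyz":[0,0,0.413],"spin":0},{"xyz":[0,0,0.412],"spin":0},{"xyz":[0,0,0],"spin":0},{"xyz":[0,0,0],"spin":0},{"xyz":[0,0,0],"spin":0}
```

Request:
{"api": "jog_arm", "payload": {"targets": [{"xyz": [-0.43, -0.161, -0.06], "spin": 0.97}, {"xyz": [-0.443, -0.119, -0.06], "spin": 0.97}, {"xyz": [-0.452, -0.075, -0.06], "spin": 0.96}, {"xyz": [-0.458, -0.032, -0.06], "spin": 0.97}, {"xyz": [-0.459, 0.013, -0.06], "spin": 0.97}, {"xyz": [-0.455, 0.057, -0.06], "spin": 0.97}, {"xyz": [-0.447, 0.101, -0.06], "spin": 0.96}, {"xyz": [-0.436, 0.144, -0.06], "spin": 0.97}, {"xyz": [-0.42, 0.185, -0.06], "spin": 0.97}, {"xyz": [-0.4, 0.224, 0], "spin": 0.97}], "gripper": 80}}

```text
time: 24.2
tool_pos: [433.8, 9.5, 196.3]
tcp_rot: [-3.141, 0.001, 0.714]
contact_force: [-0.2, -0.1, 0.7]
grip_width: 73.4
finger_force: 0.0
```

Run:
```python
from h import *
go((418,-60,195,30,3),(418,-60,70,30,4),(418,-60,30,30,2),(418,-60,30,30,1))
```

```text
now [433.8   9.5 196.3] 40.9 F [-0.2 -0.1  0.7] w 73.4 t 24.2
10 
{"xyz":[-0.239,0.176,0.006],"spin":0.63},{"xyz":[-0.228,0.191,0.005],"spin":0.64},{"xyz":[-0.215,0.205,0.006],"spin":0.63},{"xyz":[-0,-0,0.391],"spin":0},{"xyz":[-0,-0,0.39],"spin":0},{"xyz":[-0,-0,0.391],"spin":0},{"xyz":[-0,-0,0.39],"spin":0},{"xyz":[-0,-0,0.25],"spin":0},{"xyz":[-0,-0,0.25],"spin":0},{"xyz":[-0,-0,0],"spin":0}
```

Request:
{"api": "jog_arm", "payload": {"targets": [{"xyz": [-0.239, 0.176, 0.006], "spin": 0.63}, {"xyz": [-0.228, 0.191, 0.005], "spin": 0.64}, {"xyz": [-0.215, 0.205, 0.006], "spin": 0.63}, {"xyz": [0, 0, 0.4], "spin": 0}, {"xyz": [0, 0, 0.4], "spin": 0}, {"xyz": [0, 0, 0.4], "spin": 0}, {"xyz": [0, 0, 0.4], "spin": 0}, {"xyz": [0, 0, 0], "spin": 0}, {"xyz": [0, 0, 0], "spin": 0}, {"xyz": [0, 0, 0], "spin": 0}]}}

```text
time: 25.45
tool_pos: [419.8, -59.2, 68.7]
tcp_rot: [3.14, -0.002, 0.527]
contact_force: [0.2, -0.5, -1.1]
grip_width: 73.3
finger_force: 0.0
```

Run:
```python
from h import *
go((418,-60,30,30,4))
o=bot.get_obs();print(R.from_euler("xyz",o["tcp_rot"]).as_matrix()[:,1])
im=bot.capture("top"); s=bot.capture("side")
print(proj("side",o["tool_pos"]),proj("side",(418,-60,46)))
A=cv2.resize(s[150:225,195:330],None,fx=5,fy=5,interpolation=cv2.INTER_CUBIC)
cv2.imwrite("pics/w1.png",A)
```

```text
now [419.8 -59.2  68.7] 30.18 F [ 0.2 -0.5 -1.1] w 73.3 t 25.45
4 
{"xyz":[-0.006,-0.001,0.121],"spin":0.01},{"xyz":[-0.006,-0,0.121],"spin":0.01},{"xyz":[-0.007,-0.001,0.121],"spin":0},{"xyz":[-0.006,-0.001,0.121],"spin":0.01}
[ 0.50278299 -0.86441126  0.0015615 ]
[251.55719486 195.42708925] [252.3843414  199.38722784]
```

View pics/w1.png

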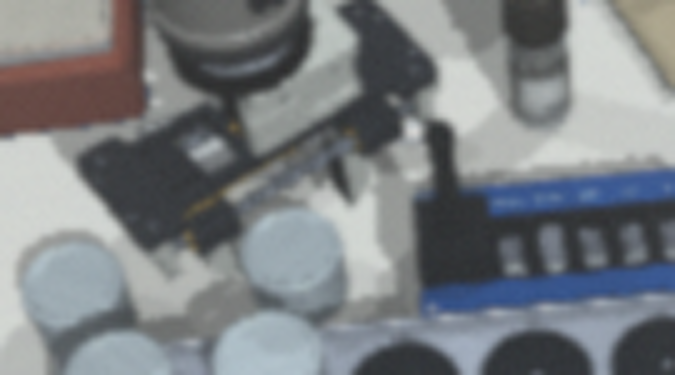

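The gripper straddles W1 and is clear of the stylus (pommel at crop (435,125)). I'll open wider and descend.

Request:
{"api": "jog_arm", "payload": {"targets": [{"xyz": [0, 0, 0], "spin": 0}, {"xyz": [0, 0, 0], "spin": 0}, {"xyz": [-0.006, 0, 0.1], "spin": 0}, {"xyz": [-0.006, 0, 0.1], "spin": 0}, {"xyz": [-0.006, 0, 0.1], "spin": 0}, {"xyz": [-0.006, 0, 0.1], "spin": 0}, {"xyz": [0, 0, 0.09], "spin": 0}, {"xyz": [0, 0, 0], "spin": 0}, {"xyz": [0, 0, 0], "spin": 0}, {"xyz": [0, 0, 0], "spin": 0}], "gripper": 97}}

```text
time: 26.8
tool_pos: [417.7, -60.0, 28.7]
tcp_rot: [3.141, -0.001, 0.527]
contact_force: [-0.1, 0.3, 0.6]
grip_width: 89.1
finger_force: 0.0
```

Request:
{"api": "jog_arm", "payload": {"targets": [{"xyz": [0, 0, 0], "spin": 0}, {"xyz": [0, 0, 0], "spin": 0}, {"xyz": [0, 0, 0], "spin": 0}, {"xyz": [0, 0, 0], "spin": 0}, {"xyz": [0, 0, 0], "spin": 0}, {"xyz": [0, 0, 0], "spin": 0}, {"xyz": [0, 0, 0], "spin": 0}, {"xyz": [0, 0, 0], "spin": 0}, {"xyz": [0, 0, 0], "spin": 0}, {"xyz": [0, 0, 0], "spin": 0}], "gripper": 0}}

```text
time: 28.05
tool_pos: [417.5, -60.0, 28.5]
tcp_rot: [3.141, -0.0, 0.527]
contact_force: [0.6, -1.4, 2.4]
grip_width: 59.3
finger_force: 30.0
```

Run:
```python
from h import *
go((418,-60,205,30.2,5),(532,147,205,30.2,5),(532,147,90,30.2,4),(532,147,81.5,30.2,3))
```

```text
now [417.5 -60.   28.5] 30.19 F [ 0.6 -1.4  2.4] w 59.3 t 28.05
17 
{"xyz":[0.001,0.001,-0.441],"spin":-0},{"xyz":[0.001,0,-0.441],"spin":-0},{"xyz":[0.001,0.001,-0.442],"spin":-0},{"xyz":[0.001,0,-0.441],"spin":-0},{"xyz":[0.001,0.001,-0.441],"spin":-0},{"xyz":[0.507,-0.304,-0],"spin":-0},{"xyz":[0.506,-0.304,-0],"spin":-0},{"xyz":[0.507,-0.304,-0],"spin":-0},{"xyz":[0.506,-0.304,-0],"spin":-0},{"xyz":[0.507,-0.304,-0],"spin":-0},{"xyz":[-0,-0,0.359],"spin":-0},{"xyz":[-0,-0,0.36],"spin":-0},{"xyz":[-0,-0,0.359],"spin":-0},{"xyz":[-0,-0,0.359],"spin":-0},{"xyz":[-0,-0,0.036],"spin":-0},{"xyz":[-0,-0,0.035],"spin":-0},{"xyz":[-0,-0,0.036],"spin":-0}
```

Request:
{"api": "jog_arm", "payload": {"targets": [{"xyz": [0, 0, -0.3], "spin": 0}, {"xyz": [0, 0, -0.5], "spin": 0}, {"xyz": [0, 0, -0.5], "spin": 0}, {"xyz": [0, 0, -0.5], "spin": 0}, {"xyz": [0, 0, -0.4], "spin": 0}, {"xyz": [0.507, -0.304, 0], "spin": 0}, {"xyz": [0.507, -0.304, 0], "spin": 0}, {"xyz": [0.507, -0.304, 0], "spin": 0}, {"xyz": [0.507, -0.304, 0], "spin": 0}, {"xyz": [0.507, -0.304, 0], "spin": 0}]}}

```text
time: 29.3
tool_pos: [531.6, 148.6, 203.8]
tcp_rot: [-3.141, 0.001, 0.527]
contact_force: [1.0, -0.9, -2.4]
grip_width: 59.3
finger_force: 30.0
```

Run:
```python
from h import *
go((532,147,81.5,30.2,4))
```

```text
now [531.6 148.6 203.8] 30.19 F [ 1.  -0.9 -2.4] w 59.3 t 29.3
4 
{"xyz":[-0.001,0.005,0.382],"spin":-0},{"xyz":[-0.002,0.005,0.382],"spin":-0},{"xyz":[-0.001,0.004,0.383],"spin":-0},{"xyz":[-0.002,0.005,0.382],"spin":-0}
```

Request:
{"api": "jog_arm", "payload": {"targets": [{"xyz": [0, 0.01, 0.35], "spin": 0}, {"xyz": [0, 0.01, 0.38], "spin": 0}, {"xyz": [0, 0, 0.35], "spin": 0}, {"xyz": [0, 0, 0.25], "spin": 0}, {"xyz": [0, 0, 0.1], "spin": 0}, {"xyz": [0, 0, 0.06], "spin": 0}, {"xyz": [0, 0, 0.03], "spin": 0}, {"xyz": [0, 0, 0], "spin": 0}, {"xyz": [0, 0, 0], "spin": 0}, {"xyz": [0, 0, 0], "spin": 0}]}}

```text
time: 30.55
tool_pos: [532.6, 145.7, 83.2]
tcp_rot: [3.141, -0.001, 0.527]
contact_force: [-0.6, -0.4, -1.4]
grip_width: 59.4
finger_force: 30.0
```

Request:
{"api": "jog_arm", "payload": {"targets": [{"xyz": [0, 0, 0.025], "spin": 0}, {"xyz": [0, 0, 0], "spin": 0}, {"xyz": [0, 0, 0], "spin": 0}, {"xyz": [0, 0, 0], "spin": 0}, {"xyz": [0, 0, 0], "spin": 0}, {"xyz": [0, 0, 0], "spin": 0}, {"xyz": [0, 0, -0.3], "spin": 0}, {"xyz": [0, 0, -0.4], "spin": 0}, {"xyz": [0, 0, -0.5], "spin": 0}, {"xyz": [0, 0, -0.3], "spin": 0}], "gripper": 100}}

```text
time: 31.8
tool_pos: [532.9, 145.8, 203.0]
tcp_rot: [3.141, -0.002, 0.527]
contact_force: [0.2, 0.1, 0.2]
grip_width: 92.2
finger_force: 0.0
```

Run:
```python
from h import *
go((423,-187,200,-30,12),(423,-187,65,-30,4),(423,-187,29,-30,4))
```

```text
now [532.9 145.8 203. ] 30.18 F [0.2 0.1 0.2] w 92.2 t 31.8
20 
{"xyz":[-0.273,0.242,0.003],"spin":0.88},{"xyz":[-0.251,0.265,0.003],"spin":0.87},{"xyz":[-0.227,0.286,0.003],"spin":0.88},{"xyz":[-0.201,0.305,0.003],"spin":0.87},{"xyz":[-0.174,0.321,0.003],"spin":0.88},{"xyz":[-0.145,0.335,0.004],"spin":0.87},{"xyz":[-0.115,0.347,0.003],"spin":0.88},{"xyz":[-0.084,0.355,0.003],"spin":0.87},{"xyz":[-0.053,0.361,0.003],"spin":0.88},{"xyz":[-0.021,0.364,0.003],"spin":0.87},{"xyz":[0.011,0.365,0.003],"spin":0.88},{"xyz":[0.042,0.363,0.003],"spin":0.87},{"xyz":[0,-0,0.422],"spin":0},{"xyz":[0,-0,0.422],"spin":0},{"xyz":[0,-0,0.422],"spin":0},{"xyz":[0,-0,0.422],"spin":0},{"xyz":[0,-0,0.112],"spin":0},{"xyz":[0,-0,0.113],"spin":0},{"xyz":[0,-0,0.112],"spin":0},{"xyz":[0,-0,0.113],"spin":0}
```

Request:
{"api": "jog_arm", "payload": {"targets": [{"xyz": [-0.273, 0.242, 0.003], "spin": 0.88}, {"xyz": [-0.251, 0.265, 0.003], "spin": 0.87}, {"xyz": [-0.227, 0.286, 0.003], "spin": 0.88}, {"xyz": [-0.201, 0.305, 0.003], "spin": 0.87}, {"xyz": [-0.174, 0.321, 0.003], "spin": 0.88}, {"xyz": [-0.145, 0.335, 0.004], "spin": 0.87}, {"xyz": [-0.115, 0.347, 0.003], "spin": 0.88}, {"xyz": [-0.084, 0.355, 0.003], "spin": 0.87}, {"xyz": [-0.053, 0.361, 0.003], "spin": 0.88}, {"xyz": [-0.021, 0.364, 0.003], "spin": 0.87}]}}

```text
time: 33.05
tool_pos: [440.4, -132.5, 198.5]
tcp_rot: [-3.142, -0.0, -0.351]
contact_force: [0.4, -0.7, -0.5]
grip_width: 91.8
finger_force: 0.0
```

Request:
{"api": "jog_arm", "payload": {"targets": [{"xyz": [0.011, 0.365, 0.003], "spin": 0.88}, {"xyz": [0.042, 0.363, 0.003], "spin": 0.87}, {"xyz": [0, 0, 0.4], "spin": 0}, {"xyz": [0, 0, 0.4], "spin": 0}, {"xyz": [0, 0, 0.4], "spin": 0}, {"xyz": [0, 0, 0.4], "spin": 0}, {"xyz": [0, 0, 0], "spin": 0}, {"xyz": [0, 0, 0], "spin": 0}, {"xyz": [0, 0, 0], "spin": 0}, {"xyz": [0, 0, 0], "spin": 0}]}}

```text
time: 34.3
tool_pos: [423.0, -187.4, 70.9]
tcp_rot: [3.142, -0.002, -0.523]
contact_force: [0.5, -0.3, 0.3]
grip_width: 91.6
finger_force: 0.0
```

Run:
```python
from h import *
go((423,-187,29,330,4))
```

```text
now [ 423.  -187.4   70.9] 330.02 F [ 0.5 -0.3  0.3] w 91.6 t 34.3
4 
{"xyz":[-0,-0.001,0.131],"spin":0},{"xyz":[-0.001,-0.001,0.131],"spin":0},{"xyz":[-0,-0.001,0.13],"spin":0},{"xyz":[-0.001,-0.001,0.131],"spin":0}
```

Request:
{"api": "jog_arm", "payload": {"targets": [{"xyz": [0, 0, 0.13], "spin": 0}, {"xyz": [0, 0, 0.13], "spin": 0}, {"xyz": [0, 0, 0.13], "spin": 0}, {"xyz": [0, 0, 0.1], "spin": 0}, {"xyz": [0, 0, 0.04], "spin": 0}, {"xyz": [0, 0, 0], "spin": 0}, {"xyz": [0, 0, 0], "spin": 0}, {"xyz": [0, 0, 0], "spin": 0}, {"xyz": [0, 0, 0], "spin": 0}, {"xyz": [0, 0, 0], "spin": 0}]}}

```text
time: 35.55
tool_pos: [422.5, -187.1, 27.6]
tcp_rot: [-3.142, -0.0, -0.523]
contact_force: [-0.0, 1.0, -0.1]
grip_width: 91.7
finger_force: 0.0
```

Request:
{"api": "jog_arm", "payload": {"targets": [{"xyz": [0, 0, 0], "spin": 0}, {"xyz": [0, 0, 0], "spin": 0}, {"xyz": [0, 0, 0], "spin": 0}, {"xyz": [0, 0, 0], "spin": 0}, {"xyz": [0, 0, 0], "spin": 0}, {"xyz": [0, 0, 0], "spin": 0}, {"xyz": [0, 0, 0], "spin": 0}, {"xyz": [0, 0, -0.2], "spin": 0}, {"xyz": [0, 0, -0.5], "spin": 0}, {"xyz": [0, 0, -0.5], "spin": 0}], "gripper": 0}}

```text
time: 36.8
tool_pos: [422.1, -186.7, 124.2]
tcp_rot: [-3.141, 0.001, -0.523]
contact_force: [0.6, 0.2, -1.5]
grip_width: 59.6
finger_force: 30.0
```

Run:
```python
from h import *
go((428,-187,165,330,2),(528,-1.5,165,315,6),(528,-1.5,130,315,2))
```

```text
now [ 422.1 -186.7  124.2] 330.02 F [ 0.6  0.2 -1.5] w 59.6 t 36.8
10 
{"xyz":[0.033,-0.017,-0.255],"spin":0},{"xyz":[0.033,-0.017,-0.255],"spin":0},{"xyz":[-0.013,-0.439,0],"spin":0.44},{"xyz":[-0.031,-0.438,0],"spin":0.43},{"xyz":[-0.051,-0.436,0],"spin":0.44},{"xyz":[-0.07,-0.433,0],"spin":0.44},{"xyz":[-0.089,-0.43,0],"spin":0.44},{"xyz":[-0.107,-0.426,0],"spin":0.43},{"xyz":[-0,0,0.219],"spin":0},{"xyz":[-0,0,0.219],"spin":0}
```

Request:
{"api": "jog_arm", "payload": {"targets": [{"xyz": [0.033, -0.017, -0.255], "spin": 0}, {"xyz": [0.033, -0.017, -0.255], "spin": 0}, {"xyz": [-0.013, -0.439, 0], "spin": 0.44}, {"xyz": [-0.031, -0.438, 0], "spin": 0.43}, {"xyz": [-0.051, -0.436, 0], "spin": 0.44}, {"xyz": [-0.07, -0.433, 0], "spin": 0.44}, {"xyz": [-0.089, -0.43, 0], "spin": 0.44}, {"xyz": [-0.107, -0.426, 0], "spin": 0.43}, {"xyz": [0, 0, 0.2], "spin": 0}, {"xyz": [0, 0, 0.2], "spin": 0}]}}

```text
time: 38.05
tool_pos: [528.3, -1.1, 131.6]
tcp_rot: [3.142, 0.0, -0.784]
contact_force: [-0.3, 0.2, -1.8]
grip_width: 59.4
finger_force: 30.0
```

Run:
```python
from h import *
go((528,-1.5,80,315,6))
```

```text
now [528.3  -1.1 131.6] 315.08 F [-0.3  0.2 -1.8] w 59.4 t 38.05
6 
{"xyz":[0,0.001,0.108],"spin":0},{"xyz":[0,0.001,0.107],"spin":0},{"xyz":[0,0.001,0.108],"spin":0.01},{"xyz":[0,0.001,0.107],"spin":-0},{"xyz":[0.001,0.001,0.108],"spin":0},{"xyz":[-0,0.001,0.107],"spin":0}
```

Request:
{"api": "jog_arm", "payload": {"targets": [{"xyz": [0, 0, 0.15], "spin": 0}, {"xyz": [0, 0, 0.15], "spin": 0}, {"xyz": [0, 0, 0.12], "spin": 0}, {"xyz": [0, 0, 0.1], "spin": 0}, {"xyz": [0, 0, 0.06], "spin": 0}, {"xyz": [0, 0, 0.04], "spin": 0}, {"xyz": [0, 0, 0.01], "spin": 0}, {"xyz": [0, 0, 0], "spin": 0}, {"xyz": [0, 0, 0], "spin": 0}, {"xyz": [0, 0, 0], "spin": 0}]}}

```text
time: 39.3
tool_pos: [528.5, -1.9, 82.1]
tcp_rot: [-3.141, -0.0, -0.785]
contact_force: [-0.2, 0.1, -0.7]
grip_width: 59.4
finger_force: 30.0
```

Request:
{"api": "jog_arm", "payload": {"targets": [{"xyz": [0, 0, 0.025], "spin": 0}, {"xyz": [0, 0, 0], "spin": 0}, {"xyz": [0, 0, 0], "spin": 0}, {"xyz": [0, 0, 0], "spin": 0}, {"xyz": [0, 0, 0], "spin": 0}, {"xyz": [0, 0, 0], "spin": 0}, {"xyz": [0, 0, -0.3], "spin": 0}, {"xyz": [0, 0, -0.5], "spin": 0}, {"xyz": [0, 0, -0.5], "spin": 0}, {"xyz": [0, 0, -0.4], "spin": 0}], "gripper": 78}}

```text
time: 40.55
tool_pos: [528.6, -1.9, 217.7]
tcp_rot: [-3.141, -0.001, -0.785]
contact_force: [0.2, -0.3, 0.2]
grip_width: 71.6
finger_force: 0.0
```

Run:
```python
from h import *
go((434,38,215,360,9))
```

```text
now [528.6  -1.9 217.7] 315.01 F [ 0.2 -0.3  0.2] w 71.6 t 40.55
9 
{"xyz":[-0.132,0.054,0.004],"spin":-0.87},{"xyz":[-0.136,0.042,0.003],"spin":-0.87},{"xyz":[-0.14,0.03,0.004],"spin":-0.88},{"xyz":[-0.141,0.017,0.004],"spin":-0.87},{"xyz":[-0.143,0.006,0.003],"spin":-0.87},{"xyz":[-0.142,-0.007,0.004],"spin":-0.87},{"xyz":[-0.141,-0.02,0.004],"spin":-0.88},{"xyz":[-0.139,-0.032,0.004],"spin":-0.87},{"xyz":[-0.136,-0.044,0.003],"spin":-0.87}
```

Request:
{"api": "jog_arm", "payload": {"targets": [{"xyz": [-0.132, 0.054, 0.004], "spin": -0.87}, {"xyz": [-0.136, 0.042, 0.003], "spin": -0.87}, {"xyz": [-0.14, 0.03, 0.004], "spin": -0.88}, {"xyz": [-0.141, 0.017, 0.004], "spin": -0.87}, {"xyz": [-0.143, 0.006, 0.003], "spin": -0.87}, {"xyz": [-0.142, -0.007, 0.004], "spin": -0.87}, {"xyz": [-0.141, -0.02, 0.004], "spin": -0.88}, {"xyz": [-0.139, -0.032, 0.004], "spin": -0.87}, {"xyz": [-0.136, -0.044, 0.003], "spin": -0.62}, {"xyz": [0, 0, 0], "spin": 0}], "gripper": 78}}

```text
time: 41.8
tool_pos: [433.4, 38.3, 213.4]
tcp_rot: [-3.142, -0.0, -0.025]
contact_force: [0.0, 0.7, 0.8]
grip_width: 72.1
finger_force: 0.0
```

Run:
```python
from h import *
go((434,38,118,358.6,6))
```

```text
now [433.4  38.3 213.4] 358.55 F [0.  0.7 0.8] w 72.1 t 41.8
6 
{"xyz":[0.001,0.001,0.199],"spin":-0},{"xyz":[0.002,0,0.198],"spin":-0},{"xyz":[0.001,0.001,0.199],"spin":-0},{"xyz":[0.001,0,0.199],"spin":-0.01},{"xyz":[0.002,0.001,0.199],"spin":0},{"xyz":[0.001,0,0.198],"spin":0}
```

Request:
{"api": "jog_arm", "payload": {"targets": [{"xyz": [0, 0, 0.2], "spin": 0}, {"xyz": [0, 0, 0.2], "spin": 0}, {"xyz": [0, 0, 0.2], "spin": 0}, {"xyz": [0, 0, 0.2], "spin": 0}, {"xyz": [0, 0, 0.2], "spin": 0}, {"xyz": [0, 0, 0.15], "spin": 0}, {"xyz": [0, 0, 0.04], "spin": 0}, {"xyz": [0, 0, 0], "spin": 0}, {"xyz": [0, 0, 0], "spin": 0}, {"xyz": [0, 0, 0], "spin": 0}], "gripper": 78}}

```text
time: 43.05
tool_pos: [434.1, 38.0, 118.5]
tcp_rot: [-3.142, -0.001, -0.025]
contact_force: [-0.2, -0.7, -0.3]
grip_width: 71.6
finger_force: 0.0
```

Request:
{"api": "jog_arm", "payload": {"targets": [{"xyz": [0, 0, 0], "spin": 0}, {"xyz": [0, 0, 0], "spin": 0}, {"xyz": [0, 0, 0], "spin": 0}, {"xyz": [0, 0, 0], "spin": 0}, {"xyz": [0, 0, 0], "spin": 0}, {"xyz": [0, 0, 0], "spin": 0}, {"xyz": [0, 0, 0], "spin": 0}, {"xyz": [0, 0, 0], "spin": 0}, {"xyz": [0, 0, 0], "spin": 0}, {"xyz": [0, 0, 0], "spin": 0}], "gripper": 10}}

```text
time: 44.3
tool_pos: [433.8, 38.1, 118.1]
tcp_rot: [-3.142, -0.0, -0.025]
contact_force: [0.3, 0.3, 0.7]
grip_width: 17.2
finger_force: 30.0
```

Run:
```python
from h import *
go((434,38,118,358.6,6)); print(bot.get_obs()["moment"])
```

```text
now [433.8  38.1 118.1] 358.56 F [0.3 0.3 0.7] w 17.2 t 44.3
6 
{"xyz":[0,0,0],"spin":-0},{"xyz":[0.001,0,0],"spin":-0},{"xyz":[0,0,0],"spin":-0},{"xyz":[0,0.001,0.001],"spin":-0},{"xyz":[0.001,-0,-0],"spin":-0.01},{"xyz":[0,-0,-0],"spin":0}
[ 0.0150967   0.18139923 -0.02655541]
```

Request:
{"api": "jog_arm", "payload": {"targets": [{"xyz": [0, 0, 0], "spin": 0}, {"xyz": [0, 0, 0], "spin": 0}, {"xyz": [0, 0, 0], "spin": 0}, {"xyz": [0, 0, 0], "spin": 0}, {"xyz": [0, 0, -0.1], "spin": 0}, {"xyz": [0, 0, -0.1], "spin": 0}, {"xyz": [0, 0, 0], "spin": 0}, {"xyz": [0, 0, 0], "spin": 0}, {"xyz": [0, 0, 0], "spin": 0}, {"xyz": [0, 0, 0], "spin": 0}], "gripper": 0}}

```text
time: 45.55
tool_pos: [433.7, 38.1, 133.9]
tcp_rot: [-3.141, 0.0, -0.025]
contact_force: [-0.2, -0.7, -0.6]
grip_width: 17.7
finger_force: 30.0
```

The width reads 17.5 mm rather than 14, so the pads are catching the pommel's rim. I'll put it back and regrip 6 mm lower.

Request:
{"api": "jog_arm", "payload": {"targets": [{"xyz": [0, 0, 0.1], "spin": 0}, {"xyz": [0, 0, 0.09], "spin": 0}, {"xyz": [0, 0, 0], "spin": 0}, {"xyz": [0, 0, 0], "spin": 0}, {"xyz": [0, 0, 0], "spin": 0}, {"xyz": [0, 0, 0], "spin": 0}, {"xyz": [0, 0, 0], "spin": 0}, {"xyz": [0, 0, 0], "spin": 0}, {"xyz": [0, 0, 0], "spin": 0}, {"xyz": [0, 0, 0], "spin": 0}], "gripper": 0}}

```text
time: 46.8
tool_pos: [433.9, 38.1, 118.9]
tcp_rot: [-3.142, -0.0, -0.025]
contact_force: [-0.8, -0.3, -0.4]
grip_width: 17.4
finger_force: 30.0
```

Request:
{"api": "jog_arm", "payload": {"targets": [{"xyz": [0, 0, 0], "spin": 0}, {"xyz": [0, 0, 0], "spin": 0}, {"xyz": [0, 0, 0], "spin": 0}, {"xyz": [0, 0, 0], "spin": 0}, {"xyz": [0, 0, 0.08], "spin": 0}, {"xyz": [0, 0, 0], "spin": 0}, {"xyz": [0, 0, 0], "spin": 0}, {"xyz": [0, 0, 0], "spin": 0}, {"xyz": [0, 0, 0], "spin": 0}, {"xyz": [0, 0, 0], "spin": 0}], "gripper": 50}}

```text
time: 48.05
tool_pos: [433.9, 38.1, 112.5]
tcp_rot: [-3.142, -0.0, -0.025]
contact_force: [0.2, 0.5, 1.0]
grip_width: 46.0
finger_force: 0.0
```

Request:
{"api": "jog_arm", "payload": {"targets": [{"xyz": [0, 0, 0], "spin": 0}, {"xyz": [0, 0, 0], "spin": 0}, {"xyz": [0, 0, 0], "spin": 0}, {"xyz": [0, 0, 0], "spin": 0}, {"xyz": [0, 0, 0], "spin": 0}, {"xyz": [0, 0, 0], "spin": 0}, {"xyz": [0, 0, 0], "spin": 0}, {"xyz": [0, 0, 0], "spin": 0}, {"xyz": [0, 0, 0], "spin": 0}, {"xyz": [0, 0, 0], "spin": 0}], "gripper": 0}}

```text
time: 49.3
tool_pos: [433.9, 38.1, 112.5]
tcp_rot: [-3.141, -0.0, -0.025]
contact_force: [0.8, 0.4, 0.9]
grip_width: 16.3
finger_force: 30.0
```

Request:
{"api": "jog_arm", "payload": {"targets": [{"xyz": [0, 0, -0.05], "spin": 0}, {"xyz": [0, 0, -0.1], "spin": 0}, {"xyz": [0, 0, -0.2], "spin": 0}, {"xyz": [0, 0, -0.2], "spin": 0}, {"xyz": [0, 0, -0.2], "spin": 0}, {"xyz": [0, 0, -0.2], "spin": 0}, {"xyz": [0, 0, 0], "spin": 0}, {"xyz": [0, 0, 0], "spin": 0}, {"xyz": [0, 0, 0], "spin": 0}, {"xyz": [0, 0, 0], "spin": 0}], "gripper": 0}}

```text
time: 50.55
tool_pos: [433.6, 38.1, 188.0]
tcp_rot: [-3.141, 0.001, -0.025]
contact_force: [0.1, 1.0, -0.3]
grip_width: 16.6
finger_force: 30.0
```

Run:
```python
from h import *
go((434,38,118,358.6,1))
s=bot.capture("side");t=bot.capture("top")
A=cv2.resize(s[140:260,200:350],None,fx=5,fy=5,interpolation=cv2.INTER_CUBIC)
cv2.imwrite("pics/st.png",A); cv2.imwrite("pics/st_t.png",t); cv2.imwrite("pics/st_s.png",s)
o=bot.get_obs()["tool_pos"]
for dz in(0,-95.5):print((proj("side",o+[0,0,dz])-[200,140])*5)
```

```text
now [433.6  38.1 188. ] 358.55 F [ 0.1  1.  -0.3] w 16.6 t 50.55
1 
{"xyz":[0.005,0.001,0.875],"spin":-0.01}
[408.76895729 147.45877383]
[423.48843017 252.06130763]
```

View pics/st.png

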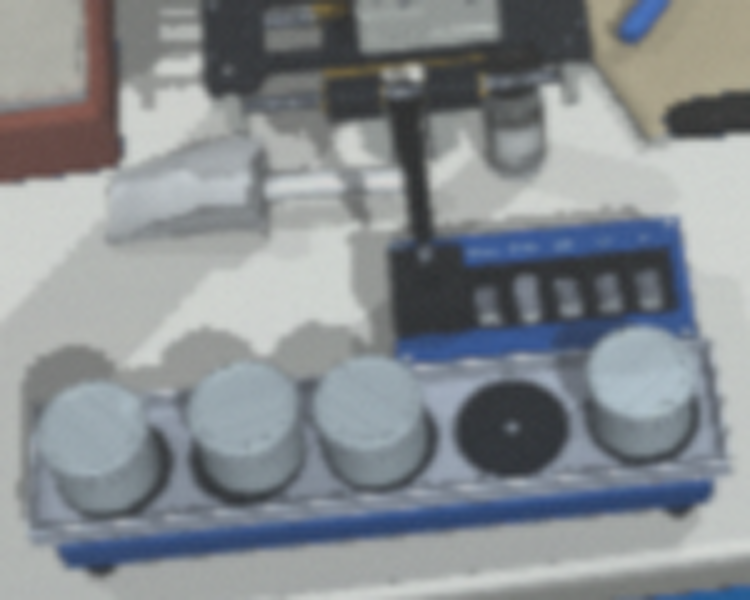

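The stylus hangs straight: the tip is at crop (425,258), near its predicted (423,252). Deep tins stand on 1, 3, 4 and 5, and place 2 is bare. So rockers 5, 3 and 1 need the far end pushed, and rocker 4 is already on.

Request:
{"api": "jog_arm", "payload": {"targets": [{"xyz": [0.05, -0.2, 0], "spin": 0}, {"xyz": [0.065, -0.21, 0], "spin": 0}, {"xyz": [0, 0, 0.2], "spin": 0}, {"xyz": [0, 0, 0.2], "spin": 0}, {"xyz": [0, 0, 0.12], "spin": 0}, {"xyz": [0, 0, 0.05], "spin": 0}, {"xyz": [0, 0, 0.03], "spin": 0}, {"xyz": [0, 0, 0], "spin": 0}, {"xyz": [0, 0, 0], "spin": 0}, {"xyz": [0, 0, 0], "spin": 0}], "gripper": 0}}

```text
time: 51.9
tool_pos: [444.0, 70.6, 140.8]
tcp_rot: [-3.142, -0.001, -0.025]
contact_force: [0.2, -0.1, -0.5]
grip_width: 16.8
finger_force: 30.0
```

Request:
{"api": "jog_arm", "payload": {"targets": [{"xyz": [0, 0, 0.02], "spin": 0}, {"xyz": [0, 0, 0.02], "spin": 0}, {"xyz": [0, 0, 0.02], "spin": 0}, {"xyz": [0, 0, 0.02], "spin": 0}, {"xyz": [0, 0, 0.01], "spin": 0}, {"xyz": [0, 0, 0], "spin": 0}, {"xyz": [0, 0, 0], "spin": 0}, {"xyz": [0, 0, 0], "spin": 0}, {"xyz": [0, 0, 0], "spin": 0}, {"xyz": [0, 0, 0], "spin": 0}], "gripper": 0}}

```text
time: 53.15
tool_pos: [444.8, 70.6, 134.1]
tcp_rot: [-3.141, -0.003, -0.025]
contact_force: [0.8, -0.1, 6.6]
grip_width: 16.2
finger_force: 30.0
```

Request:
{"api": "jog_arm", "payload": {"targets": [{"xyz": [0, 0, -0.15], "spin": 0}, {"xyz": [0, 0, -0.2], "spin": 0}, {"xyz": [0, -0.3, 0], "spin": 0}, {"xyz": [0, -0.3, 0], "spin": 0}, {"xyz": [0, 0, 0], "spin": 0}, {"xyz": [0, 0, 0], "spin": 0}, {"xyz": [0, 0, 0], "spin": 0}, {"xyz": [0, 0, 0], "spin": 0}, {"xyz": [0, 0, 0], "spin": 0}, {"xyz": [0, 0, 0], "spin": 0}], "gripper": 0}}

```text
time: 54.4
tool_pos: [445.1, 118.5, 161.3]
tcp_rot: [-3.141, -0.0, -0.025]
contact_force: [-0.3, 0.7, -0.3]
grip_width: 16.6
finger_force: 30.0
```

```bash
cat > rk.py <<'E'
from h import *
go((444,118,140,358.6,1))
s=bot.capture("side"); r=cv2.imread("pics/side0.png"); cv2.imwrite("pics/rk%d.png"%int(bot.get_obs()["time"]),s)
# rocker px in s2 crop -> side px (5,4,3,2,1): near part / far part
for k,(a,b) in zip((5,4,3,2,1),[((240,205),(252,258)),((332,185),(342,252)),((418,190),(432,238)),((508,180),(520,232)),((598,170),(606,225))]):
    f=lambda im,c:round(float(cv2.getRectSubPix(cv2.cvtColor(im,cv2.COLOR_BGR2GRAY),(3,3),(c[0]/11+275,c[1]/11+180)).mean()))
    print(k,"before",f(r,a),f(r,b),"now",f(s,a),f(s,b))
E
python3 rk.py
```

```text
now [445.1 118.5 161.3] 358.54 F [-0.3  0.7 -0.3] w 16.6 t 54.4
1 
{"xyz":[-0.014,0.006,0.266],"spin":-0.01}
5 before 94 107 now 119 103
4 before 117 115 now 119 119
3 before 99 110 now 103 112
2 before 90 94 now 100 101
1 before 87 99 now 98 109
```

Rocker 5's near end now matches rocker 4 (94→119), so it flipped. Rocker 3 next.

Request:
{"api": "jog_arm", "payload": {"targets": [{"xyz": [0, 0, 0.15], "spin": 0}, {"xyz": [0, 0, 0.08], "spin": 0}, {"xyz": [0, 0, 0.04], "spin": 0}, {"xyz": [0, 0, 0.025], "spin": 0}, {"xyz": [0, 0, 0.02], "spin": 0}, {"xyz": [0, 0, 0.02], "spin": 0}, {"xyz": [0, 0, 0.01], "spin": 0}, {"xyz": [0, 0, 0], "spin": 0}, {"xyz": [0, 0, 0], "spin": 0}, {"xyz": [0, 0, 0], "spin": 0}], "gripper": 0}}

```text
time: 55.7
tool_pos: [445.6, 118.7, 134.2]
tcp_rot: [-3.141, -0.002, -0.025]
contact_force: [-0.1, 0.5, 6.0]
grip_width: 16.0
finger_force: 30.0
```

Request:
{"api": "jog_arm", "payload": {"targets": [{"xyz": [0, 0, -0.15], "spin": 0}, {"xyz": [0, 0, -0.2], "spin": 0}, {"xyz": [0, -0.3, 0], "spin": 0}, {"xyz": [0, -0.3, 0], "spin": 0}, {"xyz": [0, 0, 0], "spin": 0}, {"xyz": [0, 0, 0], "spin": 0}, {"xyz": [0, 0, 0], "spin": 0}, {"xyz": [0, 0, 0], "spin": 0}, {"xyz": [0, 0, 0], "spin": 0}, {"xyz": [0, 0, 0], "spin": 0}], "gripper": 0}}

```text
time: 56.95
tool_pos: [446.3, 166.4, 161.7]
tcp_rot: [-3.142, -0.0, -0.025]
contact_force: [-0.4, 0.1, -0.9]
grip_width: 16.2
finger_force: 30.0
```

```bash
python3 rk.py
```

```text
now [446.3 166.4 161.7] 358.54 F [-0.4  0.1 -0.9] w 16.2 t 56.95
1 
{"xyz":[-0.013,0.606,0.271],"spin":-0.01}
5 before 94 107 now 119 104
4 before 117 115 now 119 119
3 before 99 110 now 123 104
2 before 90 94 now 100 102
1 before 87 99 now 102 109
```

Rocker 3 flipped. Now rocker 1.

Request:
{"api": "jog_arm", "payload": {"targets": [{"xyz": [0, 0, 0.15], "spin": 0}, {"xyz": [0, 0, 0.08], "spin": 0}, {"xyz": [0, 0, 0.04], "spin": 0}, {"xyz": [0, 0, 0.025], "spin": 0}, {"xyz": [0, 0, 0.02], "spin": 0}, {"xyz": [0, 0, 0.02], "spin": 0}, {"xyz": [0, 0, 0.01], "spin": 0}, {"xyz": [0, 0, 0], "spin": 0}, {"xyz": [0, 0, 0], "spin": 0}, {"xyz": [0, 0, 0], "spin": 0}], "gripper": 0}}

```text
time: 58.25
tool_pos: [446.5, 166.6, 134.3]
tcp_rot: [-3.141, -0.001, -0.025]
contact_force: [-0.7, -0.2, 4.4]
grip_width: 16.3
finger_force: 30.0
```

Request:
{"api": "jog_arm", "payload": {"targets": [{"xyz": [0, 0, -0.15], "spin": 0}, {"xyz": [0, 0, -0.3], "spin": 0}, {"xyz": [0, 0, -0.2], "spin": 0}, {"xyz": [0, 0, 0], "spin": 0}, {"xyz": [0, 0, 0], "spin": 0}, {"xyz": [0, 0, 0], "spin": 0}, {"xyz": [0, 0, 0], "spin": 0}, {"xyz": [0, 0, 0], "spin": 0}, {"xyz": [0, 0, 0], "spin": 0}, {"xyz": [0, 0, 0], "spin": 0}], "gripper": 0}}

```text
time: 59.5
tool_pos: [446.3, 166.6, 186.1]
tcp_rot: [-3.142, -0.0, -0.025]
contact_force: [0.7, -0.1, 0.0]
grip_width: 16.4
finger_force: 30.0
```

```bash
python3 rk.py; python3 -c "
from h import *
go((433.8,38.1,190,358.55,6))"
```

```text
now [446.3 166.6 186.1] 358.55 F [ 0.7 -0.1  0. ] w 16.4 t 59.5
1 
{"xyz":[-0.013,0.608,0.576],"spin":-0.01}
5 before 94 107 now 120 105
4 before 117 115 now 119 120
3 before 99 110 now 124 104
2 before 90 94 now 101 102
1 before 87 99 now 121 115
now [446.3 166.6 186.1] 358.56 F [ 1.2  0.2 -0.3] w 16.6 t 59.55
6 
{"xyz":[-0.019,0.268,-0.008],"spin":0},{"xyz":[-0.019,0.268,-0.008],"spin":0},{"xyz":[-0.02,0.269,-0.009],"spin":0},{"xyz":[-0.019,0.268,-0.008],"spin":0},{"xyz":[-0.019,0.268,-0.008],"spin":0},{"xyz":[-0.019,0.268,-0.008],"spin":0}
```

All rockers are as wanted: 1, 3, 4 and 5 read bright, 2 is unchanged. Returning the stylus.

Request:
{"api": "jog_arm", "payload": {"targets": [{"xyz": [-0.019, 0.268, -0.01], "spin": 0}, {"xyz": [-0.019, 0.268, -0.01], "spin": 0}, {"xyz": [-0.02, 0.269, -0.01], "spin": 0}, {"xyz": [-0.019, 0.268, -0.01], "spin": 0}, {"xyz": [-0.019, 0.268, -0.01], "spin": 0}, {"xyz": [-0.019, 0.268, 0], "spin": 0}, {"xyz": [0, 0, 0], "spin": 0}, {"xyz": [0, 0, 0], "spin": 0}, {"xyz": [0, 0, 0], "spin": 0}, {"xyz": [0, 0, 0], "spin": 0}], "gripper": 0}}

```text
time: 60.8
tool_pos: [433.8, 38.6, 190.0]
tcp_rot: [-3.141, 0.0, -0.024]
contact_force: [0.1, 0.1, -0.4]
grip_width: 16.4
finger_force: 30.0
```

```bash
python3 -c "
from h import *
go((433.8,38.1,115,358.55,6))"
```

```text
now [433.8  38.6 190. ] 358.61 F [ 0.1  0.1 -0.4] w 16.4 t 60.8
6 
{"xyz":[-0,0.001,0.156],"spin":0},{"xyz":[-0,0.001,0.157],"spin":0},{"xyz":[-0,0.001,0.156],"spin":0},{"xyz":[-0,0.002,0.156],"spin":0.01},{"xyz":[-0,0.001,0.157],"spin":-0},{"xyz":[-0,0.001,0.156],"spin":-0}
```

Inserting in two stages with a force check between them.

Request:
{"api": "jog_arm", "payload": {"targets": [{"xyz": [0, 0.003, 0.08], "spin": 0}, {"xyz": [0, 0.003, 0.08], "spin": 0}, {"xyz": [0, 0, 0.08], "spin": 0}, {"xyz": [0, 0, 0.08], "spin": 0}, {"xyz": [0, 0, 0.06], "spin": 0}, {"xyz": [0, 0, 0.06], "spin": 0}, {"xyz": [0, 0, 0.06], "spin": 0}, {"xyz": [0, 0, 0], "spin": 0}, {"xyz": [0, 0, 0], "spin": 0}, {"xyz": [0, 0, 0], "spin": 0}], "gripper": 0}}

```text
time: 62.05
tool_pos: [434.0, 37.7, 150.3]
tcp_rot: [-3.142, -0.001, -0.025]
contact_force: [-0.4, -0.9, -1.1]
grip_width: 16.5
finger_force: 30.0
```

Request:
{"api": "jog_arm", "payload": {"targets": [{"xyz": [0, 0, 0.06], "spin": 0}, {"xyz": [0, 0, 0.06], "spin": 0}, {"xyz": [0, 0, 0.06], "spin": 0}, {"xyz": [0, 0, 0.06], "spin": 0}, {"xyz": [0, 0, 0.06], "spin": 0}, {"xyz": [0, 0, 0.06], "spin": 0}, {"xyz": [0, 0, 0.06], "spin": 0}, {"xyz": [0, 0, 0], "spin": 0}, {"xyz": [0, 0, 0], "spin": 0}, {"xyz": [0, 0, 0], "spin": 0}], "gripper": 0}}

```text
time: 63.3
tool_pos: [434.0, 37.7, 116.7]
tcp_rot: [-3.142, -0.0, -0.025]
contact_force: [0.3, 0.3, -1.1]
grip_width: 16.3
finger_force: 30.0
```

Request:
{"api": "jog_arm", "payload": {"targets": [{"xyz": [0, 0, 0.02], "spin": 0}, {"xyz": [0, 0, 0], "spin": 0}, {"xyz": [0, 0, 0], "spin": 0}, {"xyz": [0, 0, 0], "spin": 0}, {"xyz": [0, 0, 0], "spin": 0}, {"xyz": [0, 0, 0], "spin": 0}, {"xyz": [0, 0, -0.3], "spin": 0}, {"xyz": [0, 0, -0.5], "spin": 0}, {"xyz": [0, 0, -0.5], "spin": 0}, {"xyz": [0, 0, -0.3], "spin": 0}], "gripper": 70}}

```text
time: 64.55
tool_pos: [434.3, 37.6, 244.9]
tcp_rot: [3.142, -0.003, -0.025]
contact_force: [1.1, 0.1, 0.1]
grip_width: 64.1
finger_force: 0.0
```

```bash
python3 -c "
from h import *
go((330,250,260,358.55,6),(230,430,260,358.55,4))"
```

```text
now [434.3  37.6 244.9] 358.56 F [1.1 0.1 0.1] w 64.1 t 64.55
10 
{"xyz":[-0.228,-0.437,-0.031],"spin":0},{"xyz":[-0.229,-0.437,-0.032],"spin":0},{"xyz":[-0.228,-0.436,-0.031],"spin":0},{"xyz":[-0.229,-0.437,-0.032],"spin":0},{"xyz":[-0.228,-0.437,-0.031],"spin":0},{"xyz":[-0.228,-0.437,-0.032],"spin":0},{"xyz":[-0.327,-0.554,0],"spin":0},{"xyz":[-0.326,-0.555,0],"spin":0},{"xyz":[-0.327,-0.554,0],"spin":0},{"xyz":[-0.327,-0.555,0],"spin":0}
```

Request:
{"api": "jog_arm", "payload": {"targets": [{"xyz": [-0.228, -0.437, -0.03], "spin": 0}, {"xyz": [-0.228, -0.437, -0.03], "spin": 0}, {"xyz": [-0.228, -0.437, -0.03], "spin": 0}, {"xyz": [-0.228, -0.437, -0.03], "spin": 0}, {"xyz": [-0.228, -0.437, -0.03], "spin": 0}, {"xyz": [-0.228, -0.437, -0.03], "spin": 0}, {"xyz": [-0.32, -0.55, 0], "spin": 0}, {"xyz": [-0.32, -0.55, 0], "spin": 0}, {"xyz": [-0.2, -0.4, 0], "spin": 0}, {"xyz": [0, 0, 0], "spin": 0}]}}

```text
time: 65.8
tool_pos: [264.4, 373.2, 257.1]
tcp_rot: [-3.141, 0.0, -0.022]
contact_force: [0.9, -0.4, 0.1]
grip_width: 64.3
finger_force: 0.0
```

Run:
```python
exec(open("rk.py").read())
t=bot.capture("top")
A=cv2.resize(t[175:245,205:415],None,fx=3.7,fy=3.7,interpolation=cv2.INTER_CUBIC)
B=cv2.resize(s[165:255,200:440],None,fx=3.25,fy=3.25,interpolation=cv2.INTER_CUBIC)
h=np.zeros((A.shape[0]+B.shape[0],max(A.shape[1],B.shape[1]),3),np.uint8); h[:A.shape[0],:A.shape[1]]=A; h[A.shape[0]:,:B.shape[1]]=B
print(h.shape,A.shape); cv2.imwrite("pics/fin.png",h)
```

```text
now [264.4 373.2 257.1] 358.76 F [ 0.9 -0.4  0.1] w 64.3 t 65.8
1 
{"xyz":[2.313,3.141,1.463],"spin":0.03}
5 before 94 107 now 118 93
4 before 117 115 now 109 108
3 before 99 110 now 113 95
2 before 90 94 now 90 91
1 before 87 99 now 109 100
(551, 780, 3) (259, 777, 3)
```

View pics/fin.png

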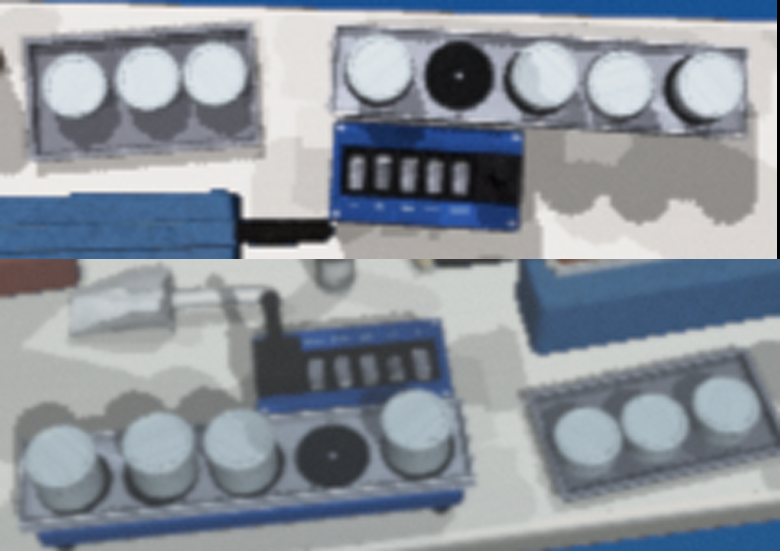

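Final view: three shallow tins in the tray, deep tins on 1, 3, 4 and 5, and the stylus standing in its holster. I'll check the centring offsets relative to the pads.

Run:
```python
from h import *
for k,a,s in[(0,(379,69),(416,419-259)),(2,(543,76),(239,438-259)),(3,(620,84),(160,441-259)),(4,(712,83),(61,456-259))]:
    q=ray("top",a[0]/3.7+205,a[1]/3.7+175,98)[:2]; p=np.array([531-1.8*k,143.7-73.9*k])
    q2=ray("side",s[0]/3.25+200,s[1]/3.25+165,98)[:2]; p2=np.array([534.5-2.4*k,149.6-74*k])
    print(k+1,(q-p).round(1),(q2-p2).round(1))
```

```text
1 [-2.8 -0.5] [ 0.5 -1.8]
3 [-1.6  0. ] [ 2.2 -2.6]
4 [-5.2  4.6] [-2.1  6. ]
5 [-0.3 -4.3] [ 2.9 -2.1]
```

```bash
python3 -c "
from plant import bot
print(bot.close_job())"
```

```text
the job is handed in; nothing more can be done
None
```

I handed the job in after about 66 s of robot time, with no verdict shown: three shallow tins are in the tray, deep tins stand on places 1, 3, 4 and 5 within about 8 mm of centre, rockers 1, 3, 4 and 5 are on with 2 off (judged from the camera), and the stylus is back in its holster.

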